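Sample rack under the inspection lamp

ROBOT

A 6-joint arm with a two-finger parallel gripper is mounted at the origin on the work surface. World frame = base frame: x ahead of the robot, y to its left, z up, the work surface at z = 0. Lengths are in m, angles in degrees, forces in N, time in s.
With the tool pointing down it reaches from about 0.4 to 0.925 m from the base axis. Payload 3.4 kg.
Tool frame: the origin (TCP) lies on the mounting face of the last link; the fingertips stand 173 mm ahead of it and the grasp point (between the pads) lies 155 mm ahead of it (arm.nose_length is the distance from the TCP to the fingertips, in m); z points along the fingers, y is the direction in which the jaws open and shut (so a half turn about z gives the same grasp; the last joint's range is limited). The gripper opens to 85 mm and grips with 20 to 120 N. Pads are 22 mm wide; open, the fingers measure 114 mm over their backs; the gripper's body (76 mm by 85 mm) begins 54 mm behind the grasp point. The pads swing forward as they close: fully open they stand 13 mm farther back than shut.
Start: joints at [68.898, 17.578, 86.31, -0, 76.112, -4.211], TCP at [0.167, 0.55, 0.405] pointing down, gripper open.
Joint ranges: [-179.03, 179.03], [-60, 130.46], [8.19, 133.38], [-81.62, 261.62], [5.75, 156.47], [-153.77, 153.77]. Speed limits (degrees/s): [147.25, 147.25, 180, 180, 180, 180].

INTERFACE

Orientations are given as [roll, pitch, yaw] about the fixed x, y, z axes, in that order (R = Rz(yaw) Ry(pitch) Rx(roll)).
In Python, from station import arm gives the robot as it stands.
- The arm moves only by the tool apply_moves, never from a script. Its argument "deltas" is a list that holds one entry, the list of rows, each a list of 6 numbers: the shift along the tool's x, y, z scaled (see below), then the turn, a rotation vector about the tool's x, y, z scaled (see below). A call has 1 to 10 rows; each row shifts and turns the commanded pose from where the row before left it, along the tool's axes as they then stand; what a row does not reach is not made up. The controller multiplies each number of a shift by 80 mm and each number of a turn by 4 degrees. A row lasts 1/12 s, in which the tool goes at most 41.7 mm and 7.16 degrees, less where a joint would pass 70% of its speed; a pose out of reach is approached as far as the arm can. A call with a number of a shift or a turn outside -1 to 1 is refused whole. A call with a gripper value outside its range is refused whole. "fingers" is the closure, from -1 (fully open) to 1 (shut), set as the call begins (left out, the last holds). The fingers move at their own pace and stop on an object; "force" is the grip in N (left out, the last holds). Time passes only in rows, so rows that do not move let the fingers close. It gives the time, the measured TCP pose, the force and the opening at its end, in the units of the state.
- arm.sense(): the state, without advancing time (a new reading comes with each control period).
- arm.get_image(name): name is "scene" or "top"; returns (picture, depth): 480x640x3 uint8, red, green, blue; 480x640 float32, m along the optical axis (not along the pixel's ray), 0 where there is no reading.
- arm.camera_params(name): a dict with "camera_matrix" (3x3 intrinsics, pixels), "k1" (the pictures are not rectified: a ray, as slopes to the right and down, at radius r is drawn at 1 + k1 r^2 times it, then the intrinsics apply), "R" (3x3) and "t" (3): a world point X has camera coordinates R X + t. Camera axes: x right, y down, z forward; pixel columns grow to the right and rows downward; lengths in m; the calibration is good to about 2 mm. A picture is of the moment at which its call begins. camera_params takes no time and is no camera call.
- arm.hand_in(): hands the job in, once; it reports no verdict.
The state is a dict: "time_s": time; "qpos": joint angles; "joint_velocities": joint speeds; "effort": joint torques, N m; "position": TCP position; "ee_rot": TCP orientation; "force": force on the tool from outside, world axes, zero at the start; "wrist_torque": the same for the moment, N m; "gripper_width": finger opening in m.
Only numpy, scipy, OpenCV 4.12 (cv2) and the standard library are available. Lean on these libraries where they do the work, as an engineer would, in place of code of your own. Each camera call takes 0.05 s, during which the arm holds its last target.

TASK

Slide the full white rack of sample tubes along the table into the open bay of the inspection stand, between the guide rails and squarely up against the back beam, keeping it standing. Then turn the lamp up by swinging the dimmer lever until it points the same way as the small steel pointer on its scale, and let go. Leave the pointer where it is set and do not disturb the other things on the table.

Things in the scene. Friction and masses are not known exactly. Their poses are not given: they have to be found in the camera images.
- stand: Aluminium inspection stand, fixed. Origin on the table at its middle; x points away from the robot (into the bay), y to the left. Its base beam, 40 x 540 x 30 mm high, front face at x = +24 mm, is the bay's back stop; 18 mm posts at x = +44, y = +-250 mm. Bay on the right, centred on y = -110 mm. The dimmer's scale, an upright disc of 55 mm radius, 12 mm thick, on the left at y = +110 mm.
- lamp_bar (a point): Centre of the underside of the grey lamp bar fixed across the whole stand: 50 mm deep (x from -51 to -1 mm of the stand), 540 mm long, underside 266 mm and top 300 mm above the table. The middle of the bay and the dimmer's grip lie beneath it.
- bay_home (a point): Where the rack's underside centre belongs when it stands squarely against the beam; axes as the stand's. Guide rails 20 mm high, 9 mm thick on both sides (inner faces 78 mm left and right of this point: 8 mm play each side) run from the beam to 24 mm on the robot's side of this point; from there tips flared outwards by 20 degrees go on for another 30 mm.
- rack: The full white plastic rack, loose, about 0.45 kg: 92 mm deep (its x) by 140 mm wide (its y), body 62 mm high with flat sides, holding 3 x 5 capped tubes whose black caps reach 105 mm. Origin at the centre of its underside, z up.
- dimmer (a joint): Dimmer lever angle (rad), 0 to 1.3. The lever turns about a level axis along the stand's x, in front of the scale disc. At 0 (dimmest) it leans 0.65 rad left of upright as seen by the robot, at 0.65 it stands upright, at 1.3 it leans 0.65 rad right. It stays where it is left; it needs about 2 N at the grip.
- dimmer_grip (a point): Middle of the dimmer lever's grip, a black plastic rod 20 mm in diameter and 54 mm long that lies level along the stand's x at the lever's end, 90 mm from the hinge axis, and sticks out towards the robot; this point is 24 mm from its free end. Its axes turn with the lever and equal the axes of the stand at joint value 0.
- dimmer_hinge (a point): Fixed point on the lever's hinge axis, 60 mm above the table, in the same upright plane as dimmer_grip; the axis is the stand's x.
- pointer (a joint): Angle of the pointer on the far face of the scale (rad), on the same scale as joint dimmer: the lever is set right when both values agree. Held by friction; not to be moved.
- pointer_tip (a point): Tip of the pointer, a dark steel tab 10 mm wide sticking out of the scale disc's rim on its far side, 74 mm from the hinge axis; 20 mm behind (beyond) the lever's arm.
- stapler: Blue stapler, 150 x 38 x 60 mm, lying at the left of the stand. Origin under its middle.
- tape_gun: Red packing-tape dispenser with a roll, 240 x 58 x 100 mm, at the left. Origin under the roll, handle along its x to 180 mm.
- marker: Black felt marker lying on the table in front of the dimmer, 130 x 14 x 16 mm, along its x. Origin under its middle.
- tape_roll: Brown tape roll lying flat, 90 mm across, 48 mm high. Origin under its centre.
- jar: Glass jar with black lid, 60 mm across, 85 mm high, right of the stand. Origin under its centre.
- loose_tube: Single capped tube lying behind the stand, 100 x 17 x 17 mm. Origin under its middle.
- spare_rack: Yellow, partly filled rack, 60 x 160 mm, 105 mm high with its tubes, at the right. Origin under its centre.
Not all that is in view belongs to the job. What is shaped like the rack but orange is not meant.

How it is judged:
By the outcome, as a careful person would: the job done as asked, in the order asked, and still so for the second after the job is handed in, with the robot touching nothing.
It also fails if it takes over 67 s, if anything falls off the work surface, if the arm or the gripper's body presses on something with over 40 N, if the wrist force passes 120 N, or if a joint passes its speed limit or range.

## Working session

There is one attempt and no reset: what is moved stays moved. The work goes in short steps, Python scripts to look and compute and a tool call to move; the robot and the scene stay as the last step left them, time stands still between calls to the robot, and variables do not carry over. Pictures are saved under pics/ and viewed, and the job is handed in when it is done.

Besides the shell and the picture viewer there is one more tool, called after ">>>" by a JSON object that holds its "op" and its "data", one argument or row to a line. apply_moves: Moves the arm, as the interface text tells. Shifts and turns lie within -1 to 1; 1 stands for 80 mm of shift or 4 degrees of turn. Its arguments: {"type":"object","properties":{"deltas":{"type":"array"},"fingers":{"type":"number"},"force":{"type":"number"}},"required":["deltas"]}

```bash
mkdir -p pics; ls
cat > h.py <<'E'
from station import arm
import numpy as np, cv2, pickle
def snap(n,tag):
    im,d=arm.get_image(n); cv2.imwrite(f'pics/{tag}.png',im[:,:,::-1]); np.savez(f'pics/{tag}.npz',im=im,d=d); return im,d
def ray(n,u,v):
    p=arm.camera_params(n); K=np.array(p['camera_matrix']); 
    xd=np.array([(u-K[0,2])/K[0,0],(v-K[1,2])/K[1,1]]); x=xd.copy()
    for _ in range(30): x=xd/(1+p['k1']*(x@x))
    R=np.array(p['R']);t=np.array(p['t']); return -R.T@t, R.T@np.array([x[0],x[1],1])
def atz(n,u,v,z):
    c,r=ray(n,u,v); return c+r*(z-c[2])/r[2]
def atd(n,u,v,d):
    c,r=ray(n,u,v); return c+r*d
def proj(n,X):
    p=arm.camera_params(n); K=np.array(p['camera_matrix'])
    c=np.array(p['R'])@np.array(X)+np.array(p['t']); x=c[:2]/c[2]; x=x*(1+p['k1']*(x@x)); return K[:2,:2]@x+K[:2,2]
def cloud(n,tag):
    d=np.load(f'pics/{tag}.npz')['d']; p=arm.camera_params(n); K=np.array(p['camera_matrix'])
    u,v=np.meshgrid(np.arange(640),np.arange(480)); xd=np.stack([(u-K[0,2])/K[0,0],(v-K[1,2])/K[1,1]],-1); x=xd.copy()
    for _ in range(30): x=xd/(1+p['k1']*(x**2).sum(-1,keepdims=True))
    c=np.concatenate([x*d[...,None],d[...,None]],-1); P=(c-np.array(p['t']))@np.array(p['R']); P[d==0]=np.nan; return P
def crop(tag,x0,y0,x1,y1,s):
    im=cv2.imread(f'pics/{tag}.png')[y0:y1,x0:x1]; cv2.imwrite(f'pics/{tag}_c{x0}_{y0}.png',cv2.resize(im,None,fx=s,fy=s,interpolation=cv2.INTER_CUBIC))
E
python3 - <<'E'
from h import *
snap('scene','s0');snap('top','t0')
print(arm.sense()); 
for n in('scene','top'): print(n,arm.camera_params(n), ray(n,320,240))
E
```

```text
pics
{'time_s': 0.1, 'qpos': array([ 6.88974321e+01,  1.76170823e+01,  8.63769344e+01,  5.02869234e-04,
        7.61139588e+01, -4.21161590e+00]), 'joint_velocities': array([-0.00247605, -0.05240753, -0.28864193, -0.04144346,  0.04454351,
        0.03253587]), 'effort': array([-2.86779205e-04, -4.58530855e+01, -2.52606153e+01, -1.14918566e-04,
        5.66696894e-03, -1.12277274e-05]), 'position': array([0.16697453, 0.54988119, 0.40387831]), 'ee_rot': array([-1.79892352e+02, -8.41637611e-03,  1.63108919e+02]), 'force': array([ 0.32501358, -0.2814246 ,  0.58553412]), 'wrist_torque': array([-0.01345573,  0.01866405,  0.01837695]), 'gripper_width': 0.0852930120002111}
scene {'camera_matrix': array([[454.19495722,   0.        , 316.28804244],
       [  0.        , 454.19495722, 244.62089023],
       [  0.        ,   0.        ,   1.        ]]), 'k1': -0.027579360631522557, 'R': array([[-0.37228089,  0.92811781,  0.00206608],
       [ 0.53446958,  0.21620202, -0.81706729],
       [-0.75878139, -0.30307428, -0.57653862]]), 't': array([ 0.25935259, -0.16253256,  1.73615098])} (array([1.50077978, 0.32061282, 0.86762221]), array([-0.76726153, -0.29768871, -0.56820901]))
top {'camera_matrix': array([[534.24689395,   0.        , 316.8904071 ],
       [  0.        , 534.24689395, 237.67855607],
       [  0.        ,   0.        ,   1.        ]]), 'k1': -0.07236872466214916, 'R': array([[-0.02931421, -0.9993876 ,  0.01910785],
       [-0.9934428 ,  0.0270158 , -0.11109257],
       [ 0.11050832, -0.02223915, -0.99362635]]), 't': array([-0.02785469,  0.59905356,  1.45294225])} (array([ 0.4337467 , -0.01170934,  1.51076435]), array([ 0.10602091, -0.02793873, -0.99399786]))
```

View pics/s0.png

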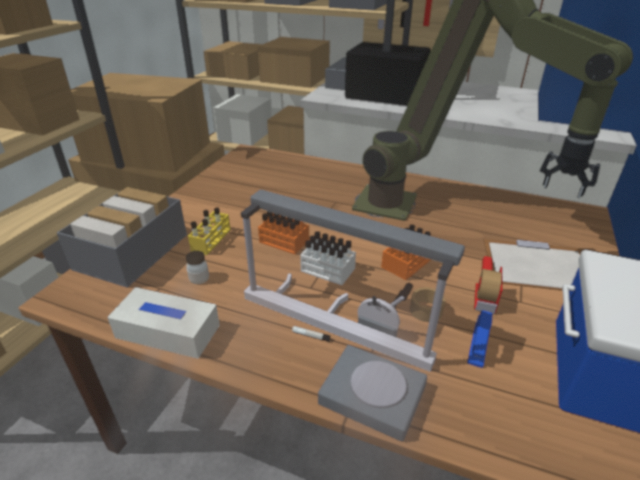

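View pics/t0.png

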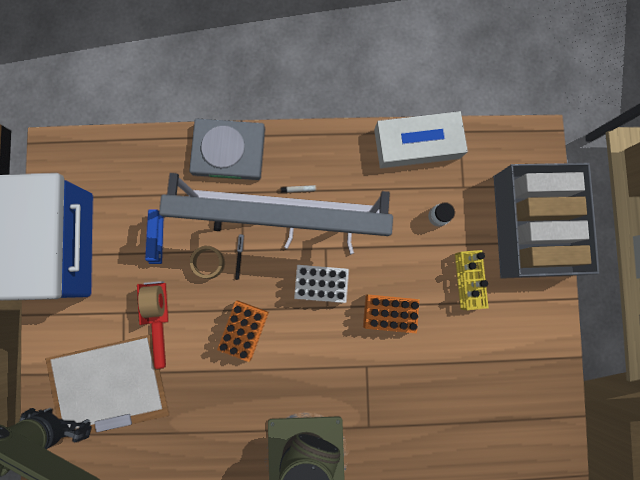

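The scene view has the white rack at (328,258), orange racks at (284,230) and (407,250), and the yellow spare at (209,230). In the top view, the white rack is at (322,284), orange ones at (243,331) and (392,314), and yellow at (473,280). The white one at (322,284) fits the description. I'll check it in a crop.

Run:
```python
from h import *
crop('t0',140,160,400,340,3); crop('s0',230,180,470,370,3)
P=cloud('top','t0')
np.set_printoptions(precision=4,suppress=True)
for (u,v) in [(163,205),(391,222),(163,197),(277,214),(322,284),(240,258),(205,262),(218,226)]: print(u,v,P[v,u])
```

```text
163 205 [0.6543 0.3137 0.2961]
391 222 [ 0.6006 -0.2108  0.2958]
163 197 [0.6718 0.3121 0.3023]
277 214 [0.6253 0.0509 0.3008]
322 284 [ 0.4675 -0.0531  0.1024]
240 258 [0.5492 0.1728 0.0083]
205 262 [ 0.5416  0.2744 -0.0069]
218 226 [0.6224 0.2111 0.1479]
```

View pics/t0_c140_160.png

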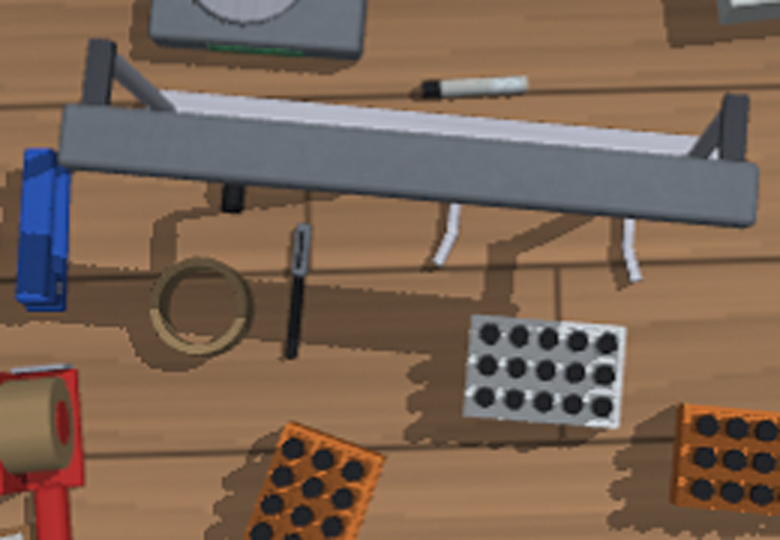

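View pics/s0_c230_180.png

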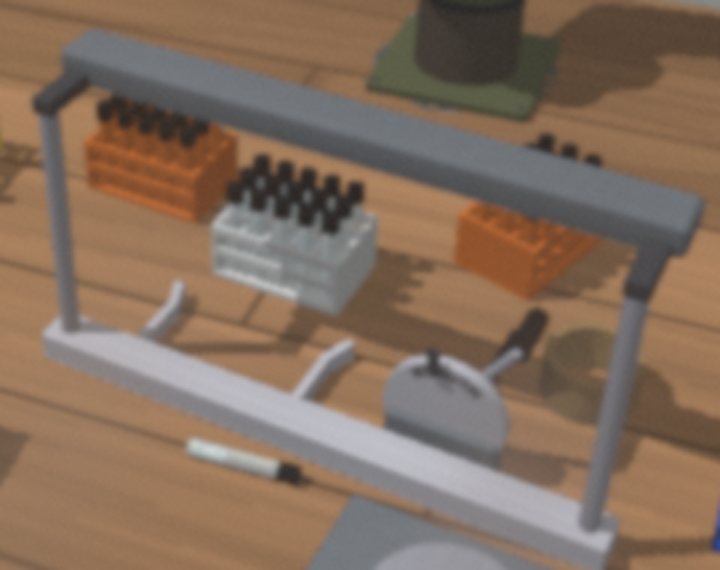

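```bash
cat >> h.py <<'E'
def rect(pts): return cv2.minAreaRect(pts.astype(np.float32))
E
python3 - <<'E'
from h import *
np.set_printoptions(precision=4,suppress=True)
P=cloud('top','t0')
m=(np.abs(P[...,2]-.3)<.012); m[:170]=0;m[250:]=0;m[:,:150]=0;m[:,410:]=0
print('bar z',np.median(P[m][:,2]),m.sum()); r=rect(P[m][:,:2]);print(r); print(cv2.boxPoints(r))
print('line fit',cv2.fitLine(P[m][:,:2].astype(np.float32),cv2.DIST_L2,0,.01,.01).ravel())
c4=np.array([[66,105],[757,165],[755,226],[58,166]])/3+[140,160]
q=np.array([atz('top',*c,.3)[:2] for c in c4]);print(q,q.mean(0))
# rack: body top corners, crop px: 
c4=np.array([[471,315],[627,325],[618,429],[463,416]])/3+[140,160]
q=np.array([atz('top',*c,.062)[:2] for c in c4]);print(q,q.mean(0),[np.linalg.norm(q[i]-q[(i+1)%4]) for i in range(4)])
# caps
caps=np.array([[490,333],[607,343],[484,397],[602,406]])/3+[140,160]
q=np.array([atz('top',*c,.105)[:2] for c in caps]);print('caps',q,q.mean(0))
d=q[0]+q[2]-q[1]-q[3];print('yaw',np.degrees(np.arctan2(-d[0],d[1])))
m=(np.abs(P[...,2]-.105)<.01);m[:265]=0;m[305:]=0;m[:,:290]=0;m[:,355:]=0
r=rect(P[m][:,:2]);print('capsrect',r,m.sum())
S=cloud('scene','s0')
print('tip depth',S[298,374])
E
```

```text
bar z 0.2989303266168755 5083
((0.6442826390266418, 0.052568644285202026), (0.540084958076477, 0.10157567262649536), 81.72625732421875)
[[ 0.5552 -0.2074]
 [ 0.6557 -0.222 ]
 [ 0.7334  0.3125]
 [ 0.6329  0.3271]]
line fit [0.1154 0.9933 0.6252 0.0552]
[[ 0.677   0.3151]
 [ 0.6162 -0.214 ]
 [ 0.5692 -0.2103]
 [ 0.6298  0.321 ]] [0.623  0.0529]
[[ 0.5218  0.012 ]
 [ 0.5088 -0.1289]
 [ 0.4154 -0.1175]
 [ 0.4312  0.0215]] [ 0.4693 -0.0532] [np.float64(0.14147766069044923), np.float64(0.09401017583527668), np.float64(0.13987072573746268), np.float64(0.09111781404746329)]
caps [[ 0.5029 -0.0049]
 [ 0.4912 -0.1073]
 [ 0.4472  0.0018]
 [ 0.4364 -0.101 ]] [ 0.4695 -0.0529]
yaw -6.2699373358311306
capsrect ((0.4704797863960266, -0.0506468266248703), (0.12185940891504288, 0.07407057285308838), 82.92508697509766) 589
tip depth [0.6824 0.1449 0.1273]
```

The close crop confirms the choice: the white rack at (322,284), with top corners measuring 140 x 92 mm. Next I'll measure the disc, pointer and lever closely, and try a least-squares stand pose from the known features.

Run:
```python
from h import *
crop('s0',345,270,425,345,9); crop('t0',190,200,290,260,7)
```

```text
(no output)
```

View pics/s0_c345_270.png

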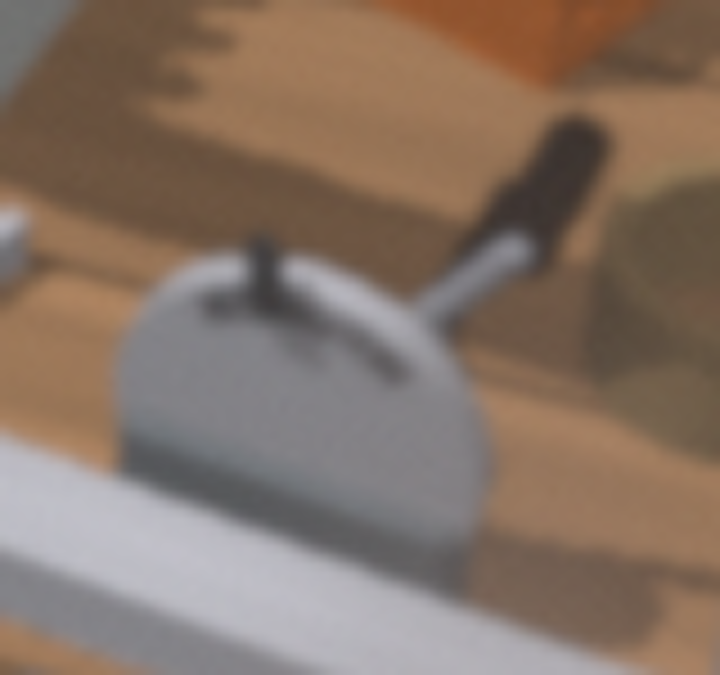

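View pics/t0_c190_200.png

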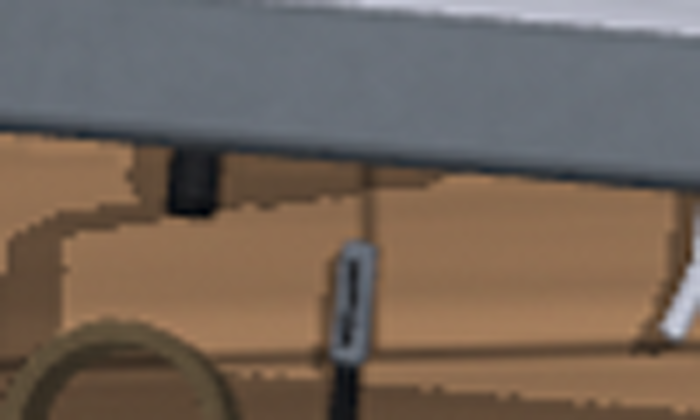

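Run:
```python
from h import *
crop('s0',235,185,275,305,6); crop('s0',420,225,470,370,5)
a=cv2.imread('pics/s0_c235_185.png');b=cv2.imread('pics/s0_c420_225.png')
o=np.zeros((730,500,3),np.uint8);o[:720,:240]=a[:720,:240];o[:725,250:500]=b;cv2.imwrite('pics/ends.png',o[:600] if 0 else cv2.resize(o,None,fx=.82,fy=.82))
```

```text
(no output)
```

View pics/ends.png

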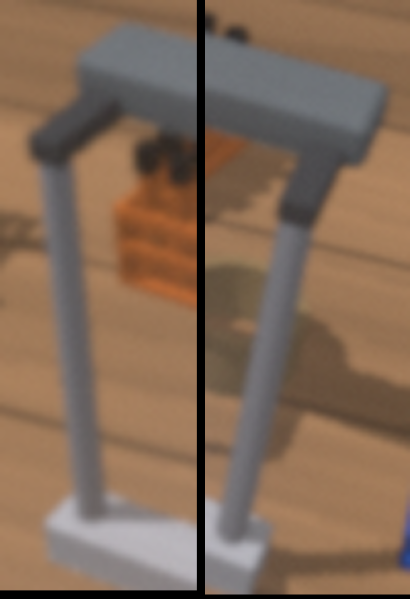

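```bash
cat > fit.py <<'E'
from h import *
from scipy.optimize import least_squares
np.set_printoptions(precision=4,suppress=True)
obs=[]
for (x,y,z),(u,v) in [((-.001,-.27,.3),(251.3,197.2)),((-.051,-.27,.3),(259.8,189.5)),((.064,-.27,.03),(244.1,292.3)),((.024,-.27,.03),(248.6,285.6)),((-.001,.27,.3),(457.3,256.7)),((-.051,.27,.3),(464.1,246.5)),((.024,.27,.03),(435.9,358.7)),((.064,.27,.03),(432.9,363.5))]:
    obs.append(('scene',(x,y,z),(u,v)))
for (x,y,z),(u,v) in [((-.001,.27,.3),(66,105)),((-.001,-.27,.3),(757,165)),((-.051,-.27,.3),(755,226)),((-.051,.27,.3),(58,166))]:
    obs.append(('top',(x,y,z),(140+u/3-.33,160+v/3-.33)))
def T(s,X):
    c,n=np.cos(s[2]),np.sin(s[2]); return np.array([s[0]+c*X[0]-n*X[1],s[1]+n*X[0]+c*X[1],X[2]])
def res(s): return np.concatenate([proj(n,T(s,X))+s[3:5]*(n=='scene')-np.array(p) for n,X,p in obs])
r=least_squares(res,[.649,.05,-.114,0,0],loss='soft_l1')
s=r.x
if __name__=='__main__':
    print(s,np.degrees(s[2])); print(res(s).reshape(-1,2))
    print('home',T(s,(-.022,-.11,0)))
E
python3 fit.py
```

```text
[ 0.6493  0.0496 -0.1152 -0.467   1.8826] -6.6013488714237205
[[-2.9413  0.4628]
 [-0.3868  0.0329]
 [-1.216   0.1299]
 [ 2.5426 -1.2503]
 [ 2.3692  1.3209]
 [ 1.231  -0.5065]
 [ 0.3113 -5.1974]
 [-1.5827  1.5226]
 [-0.9021 -0.6466]
 [ 2.2573 -0.1965]
 [ 1.423   0.9619]
 [-0.8497  0.3931]]
home [ 0.6148 -0.0571  0.    ]
```

```bash
cat > ov.py <<'E'
from fit import *
im=cv2.imread('pics/s0.png'); k=9;x0,y0=345,270
c=cv2.resize(im[270:345,345:425],None,fx=k,fy=k,interpolation=cv2.INTER_CUBIC)
def P(X,off): return proj('scene',T(s,X))+off
off=np.array([0.,0.])+s[3:5]*0.6
u,v=374.4,296.2
for off in (np.zeros(2),s[3:5]*.6,s[3:5]):
  for xd in (0.0,.005,.01,.015,.02):
    cc,rr=ray('scene',u-off[0],v-off[1]); ca,sa=np.cos(s[2]),np.sin(s[2]); R=np.array([[ca,sa],[-sa,ca]])
    a=R@(cc[:2]-s[:2]); b=R@rr[:2]; t=(xd-a[0])/b[0]; y=a[1]+t*b[1]; z=cc[2]+t*rr[2]
    print(off,xd,'tip yz',y,z,'r',np.hypot(y-.11,z-.06),'ang',.65+np.arctan2(.11-y,z-.06))
off=s[3:5]*.6
for xd,col in ((.0,(0,0,255)),(.008,(0,255,0)),(.016,(255,0,0))):
    pts=np.array([P((xd,.11+.055*np.sin(t),.06+.055*np.cos(t)),off) for t in np.linspace(-2,2,60)])
    cv2.polylines(c,[(((pts+.5-[x0,y0])*k)).astype(np.int32)],False,col,1)
for X in ((.024,-.27,.03),(.024,.27,.03)):pass
pts=np.array([P((.024,y,.03),off) for y in np.linspace(0,.25,9)]);cv2.polylines(c,[(((pts+.5-[x0,y0])*k)).astype(np.int32)],False,(255,255,0),1)
cv2.imwrite('pics/ov1.png',c)
E
python3 ov.py
```

```text
[0. 0.] 0.0 tip yz 0.09155742139361805 0.11304344557912593 r 0.05615813231009621 ang 0.9846138012809502
[0. 0.] 0.005 tip yz 0.09324847559369909 0.11767473406923301 r 0.06005820942961622 ang 0.932670830240076
[0. 0.] 0.01 tip yz 0.09493952979378012 0.12230602255934009 r 0.06410037605191901 ang 0.8871685218113513
[0. 0.] 0.015 tip yz 0.09663058399386115 0.12693731104944717 r 0.06825939418772806 ang 0.847136317014866
[0. 0.] 0.02 tip yz 0.09832163819394213 0.13156859953955413 r 0.07251516099772695 ang 0.8117515859406307
[-0.2802  1.1295] 0.0 tip yz 0.09198409099608185 0.1169537579772405 r 0.05973527873014024 ang 0.9563659449683242
[-0.2802  1.1295] 0.005 tip yz 0.09367252647679486 0.12156104660714506 r 0.06368947205793161 ang 0.9092551192748872
[-0.2802  1.1295] 0.01 tip yz 0.09536096195750787 0.1261683352370495 r 0.06776835561567139 ang 0.867732111061292
[-0.2802  1.1295] 0.015 tip yz 0.097049397438221 0.1307756238669543 r 0.07195072647631674 ang 0.8309789881640651
[-0.2802  1.1295] 0.02 tip yz 0.09873783291893401 0.13538291249685874 r 0.07621955066694443 ang 0.7983025793211158
[-0.467   1.8826] 0.0 tip yz 0.09226754934059578 0.11955125500059516 r 0.062135270004516074 ang 0.9394077174662724
[-0.467   1.8826] 0.005 tip yz 0.0939542450726778 0.12414260128137511 r 0.06611913150011235 ang 0.8951269244317321
[-0.467   1.8826] 0.01 tip yz 0.09564094080475971 0.12873394756215506 r 0.07021779068334104 ang 0.8559459162336578
[-0.467   1.8826] 0.015 tip yz 0.09732763653684173 0.133325293842935 r 0.07441228065914357 ang 0.8211334547062257
[-0.467   1.8826] 0.02 tip yz 0.0990143322689237 0.13791664012371485 r 0.07868727790225115 ang 0.7900693030825469
```

View pics/ov1.png

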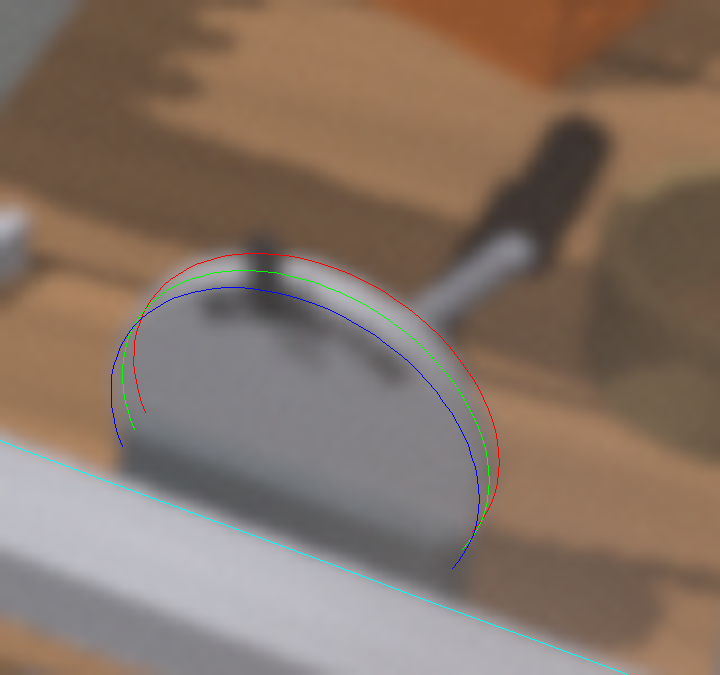

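Top view: stand at (0.649, 0.050) with yaw −6.6°, rack at (0.4695, −0.053) with yaw about −6.3°. In the scene overlay, the pointer tip at (374.4,296.2) gives about 0.82 rad. Planning the approach behind the rack now.

```bash
cat > plan.py <<'E'
from h import *
from scipy.spatial.transform import Rotation as Ro
np.set_printoptions(precision=4,suppress=True)
YAW=-6.6
def state():
    q=arm.sense(); return np.array(q['position']),Ro.from_euler('xyz',q['ee_rot'],degrees=True)
def tool(tilt,yaw=YAW): # tilt deg: tip forward along stand x
    return Ro.from_euler('z',yaw+180,degrees=True)*Ro.from_euler('x',180,degrees=True)*Ro.from_euler('y',-tilt,degrees=True)
def rows(p0,R0,p1,R1,n):
    rv=(R0.inv()*R1).as_rotvec()/n; out=[];R=R0;d=(p1-p0)/n
    for i in range(n):
        out.append(np.r_[R.inv().apply(d)/.08,np.degrees(rv)/4]); R=R*Ro.from_rotvec(rv)
    return np.round(out,3)
def S2W(x,y,z,s=(.6493,.0496)): 
    a=np.radians(YAW); return np.array([s[0]+np.cos(a)*x-np.sin(a)*y,s[1]+np.sin(a)*x+np.cos(a)*y,z])
def W2S(p,s=(.6493,.0496)):
    a=np.radians(YAW); d=np.array(p[:2])-s; return np.array([np.cos(a)*d[0]+np.sin(a)*d[1],-np.sin(a)*d[0]+np.cos(a)*d[1]])
E
python3 - <<'E'
from plan import *
p,R=state(); R1=tool(0)
print((R.inv()*R1).as_rotvec(degrees=True))
print('A',rows(p,R,np.array([.40,.25,.404]),R1,10)[[0,5,9]])
print('B',rows(np.array([.40,.25,.404]),R1,np.array([.397,-.045,.3]),R1,8)[0])
print(W2S((.4695,-.053)),W2S((.397,-.045)))
P=cloud('top','t0');
for u,v in [(243,331),(392,314),(268,315),(258,305)]: print(P[v,u])
E
```

```text
[ -0.1066  -0.0181 -10.2911]
A [[-0.388 -0.274  0.    -0.003 -0.    -0.257]
 [-0.361 -0.308  0.    -0.003 -0.    -0.257]
 [-0.338 -0.333 -0.    -0.003 -0.    -0.257]]
B [-0.048 -0.458  0.162  0.     0.     0.   ]
[-0.1668 -0.1226] [-0.2398 -0.123 ]
[0.3508 0.1571 0.0964]
[ 0.3837 -0.2334  0.1092]
[ 0.3875  0.098  -0.0027]
[ 0.4162  0.1258 -0.0054]
```

>>> {"op": "apply_moves", "data": {
  "deltas": [
    [[-0.39, -0.27, 0, 0, 0, -0.257], [-0.385, -0.28, 0, 0, 0, -0.257], [-0.38, -0.29, 0, 0, 0, -0.257], [-0.37, -0.295, 0, 0, 0, -0.257], [-0.365, -0.3, 0, 0, 0, -0.257], [-0.36, -0.31, 0, 0, 0, -0.257], [-0.355, -0.315, 0, 0, 0, -0.257], [-0.35, -0.32, 0, 0, 0, -0.257], [-0.345, -0.325, 0, 0, 0, -0.257], [-0.34, -0.33, 0, 0, 0, -0.257]]
  ]
}}

```text
time_s: 0.93
position: [0.4009, 0.2489, 0.4045]
ee_rot: [-180.0, -0.0, 173.4]
force: [0.5, 0.2, 0.3]
gripper_width: 0.0854
```

>>> {"op": "apply_moves", "data": {
  "deltas": [
    [[-0.05, -0.46, 0.16, 0, 0, 0], [-0.05, -0.46, 0.16, 0, 0, 0], [-0.05, -0.46, 0.16, 0, 0, 0], [-0.05, -0.46, 0.16, 0, 0, 0], [-0.05, -0.46, 0.16, 0, 0, 0], [-0.05, -0.46, 0.16, 0, 0, 0], [-0.05, -0.46, 0.16, 0, 0, 0], [-0.05, -0.46, 0.16, 0, 0, 0], [0, 0, 0, 0, 0, 0]]
  ]
}}

```text
time_s: 1.68
position: [0.3976, -0.0505, 0.3005]
ee_rot: [-179.9, -0.2, 173.0]
force: [0.1, -0.2, 0.6]
gripper_width: 0.0855
```

Run:
```python
from plan import *
p,R=state();q=arm.sense();print(q['time_s'],q['qpos'],p,q['ee_rot'],W2S(p))
```

```text
1.6833 [-13.2093  10.8005 114.311   -0.1865  55.0332 -96.1425] [ 0.3976 -0.0505  0.3005] [-179.8638   -0.1604  173.0401] [-0.2385 -0.1284]
```

>>> {"op": "apply_moves", "data": {
  "deltas": [
    [[0, 0.014, 0.24, 0, 0, 0], [0, 0.014, 0.24, 0, 0, 0], [0, 0.014, 0.24, 0, 0, 0], [0, 0.014, 0.24, 0, 0, 0], [0, 0.014, 0.24, 0, 0, 0], [0, 0, 0.24, 0, 0, 0], [0, 0, 0, 0, 0, 0]]
  ]
}}

```text
time_s: 2.27
position: [0.3978, -0.0393, 0.1847]
ee_rot: [180.0, -0.3, 173.4]
force: [-0.8, -0.3, 0.1]
gripper_width: 0.0858
```

Run:
```python
from plan import *
p,R=state();q=arm.sense();print(q['time_s'],q['qpos'],p,q['ee_rot'],W2S(p))
snap('top','t1');crop('t1',220,220,420,360,4);snap('scene','s1');crop('s1',230,180,470,370,3)
```

```text
2.2667 [-11.7057  22.9562 122.4631   0.0061  34.9265 -95.112 ] [ 0.3978 -0.0393  0.1847] [179.9658  -0.3441 173.4014] [-0.2396 -0.1172]
```

View pics/t1_c220_220.png

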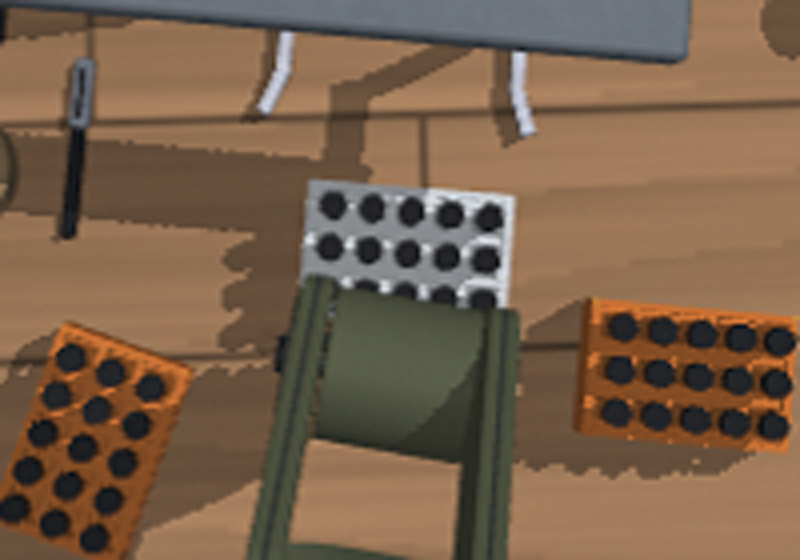

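View pics/s1_c230_180.png

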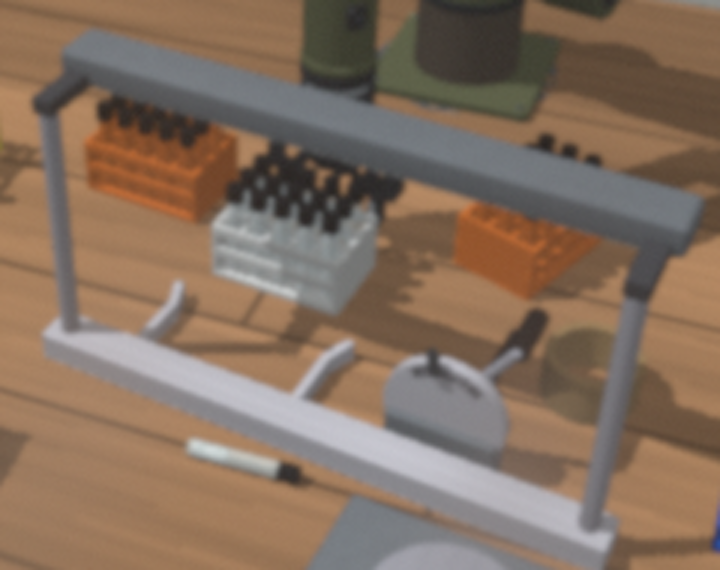

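The gripper stands behind the rack, not touching it. Its body bottom (z ≈ 0.084) would reach under the cap tops at 0.105, so I need a higher contact and some tilt. First I'll check what the kinematics allow.

```bash
cat > kin.py <<'E'
from plan import *
from scipy.optimize import least_squares
D=[([17.578,86.31,76.112],(.167,.55,.405)),([10.8005,114.311,55.0332],(.3976,-.0505,.3005)),([22.9562,122.4631,34.9265],(.3978,-.0393,.1847))]
def fk(k,q):
    a=np.radians(q); L1,L2,a1,h,d,b=k
    t1=a[0];t2=a[0]+a[1];t3=a.sum()
    return np.array([a1+L1*np.sin(t1)+L2*np.sin(t2+b)+d*np.sin(t3),h+L1*np.cos(t1)+L2*np.cos(t2+b)+d*np.cos(t3)])
def rz(p): return np.array([np.sqrt(p[0]**2+p[1]**2-.042**2),p[2]])
E
python3 - <<'E'
from kin import *
def res(k): return np.concatenate([np.concatenate([fk(k,q)-rz(p) for q,p in D])*1000,[(k[4]-.1)*10,(k[2])*10,(k[5])*5]])
r=least_squares(res,[.4,.4,0.0,.3,.1,0]);print(r.x,r.fun)
E
```

```text
[ 0.6459  0.4313 -0.0007  0.0959  0.1004  0.2561] [-0.0199 -0.0115  0.0226  0.0516 -0.0026 -0.0401  0.0042 -0.0066  1.2804]
```

```bash
cat >> plan.py <<'E'
def tcp(tip_s,tilt,L=.160):
    R=tool(tilt); return S2W(*tip_s)-R.apply([0,0,L]),R
def go(tip_s,tilt,n,L=.160):
    p,R=state(); p1,R1=tcp(tip_s,tilt,L); print('to',p1,np.hypot(*p1[:2])); print(rows(p,R,p1,R1,n))
def where(L=.160):
    p,R=state(); t=p+R.apply([0,0,L]); q=arm.sense(); z=R.apply([0,0,1]); print('t',q['time_s'],'tip stand',W2S(t),t[2],'tilt',np.degrees(np.arccos(-z[2])),'rot',q['ee_rot'],'q',q['qpos'],'F',q['force'])
E
python3 -c "
from plan import *
go((-.2396,-.1226,.045),12,6)"
```

```text
to [ 0.3642 -0.0408  0.2015] 0.36643248946708734
[[ 0.071 -0.011 -0.031  0.001 -0.506  0.   ]
 [ 0.07  -0.011 -0.033  0.001 -0.506  0.   ]
 [ 0.069 -0.011 -0.035  0.001 -0.506  0.   ]
 [ 0.068 -0.011 -0.038  0.001 -0.506  0.   ]
 [ 0.066 -0.011 -0.04   0.001 -0.506  0.   ]
 [ 0.065 -0.011 -0.043  0.001 -0.506  0.   ]]
```

>>> {"op": "apply_moves", "data": {
  "deltas": [
    [[0.071, -0.011, -0.031, 0, -0.506, 0], [0.07, -0.011, -0.033, 0, -0.506, 0], [0.069, -0.011, -0.035, 0, -0.506, 0], [0.068, -0.011, -0.038, 0, -0.506, 0], [0.066, -0.011, -0.04, 0, -0.506, 0], [0.065, -0.011, -0.043, 0, -0.506, 0], [0, 0, 0, 0, 0, 0]]
  ]
}}

```text
time_s: 2.95
position: [0.3629, -0.0408, 0.2031]
ee_rot: [180.0, 12.2, 173.4]
force: [-0.6, 0.5, 0.2]
gripper_width: 0.0851
```

```bash
python3 -c "
from plan import *
where()"
```

```text
t 2.95 tip stand [-0.2402 -0.1227] 0.04668593802638801 tilt 12.233198977283621 rot [179.9898  12.2332 173.3729] q [ -13.8999   17.5911  130.8354    4.6403   19.4961 -101.4846] F [-0.5874  0.4819  0.2315]
```

```bash
python3 -c "
from plan import *
go((-.226,-.1227,.044),14,4)
a=tcp((-.226,-.1227,.044),14);b=tcp((-.150,-.1095,.042),24)
print(rows(*a,*b,10))"
```

```text
to [ 0.3722 -0.0419  0.1992] 0.37459047278704516
[[-0.026  0.     0.018  0.    -0.11  -0.002]
 [-0.026  0.     0.018  0.    -0.11  -0.002]
 [-0.026  0.     0.018  0.    -0.11  -0.002]
 [-0.026  0.     0.018  0.    -0.11  -0.002]]
[[-0.057  0.017  0.028  0.    -0.25   0.   ]
 [-0.056  0.017  0.029  0.    -0.25   0.   ]
 [-0.056  0.017  0.03   0.    -0.25   0.   ]
 [-0.055  0.017  0.031  0.    -0.25   0.   ]
 [-0.055  0.017  0.032  0.    -0.25   0.   ]
 [-0.054  0.017  0.033  0.    -0.25   0.   ]
 [-0.054  0.017  0.034  0.    -0.25   0.   ]
 [-0.053  0.017  0.035  0.    -0.25   0.   ]
 [-0.052  0.017  0.036  0.    -0.25   0.   ]
 [-0.052  0.017  0.037  0.    -0.25   0.   ]]
```

>>> {"op": "apply_moves", "data": {
  "deltas": [
    [[-0.026, 0, 0.018, 0, -0.11, 0], [-0.026, 0, 0.018, 0, -0.11, 0], [-0.026, 0, 0.018, 0, -0.11, 0], [-0.026, 0, 0.018, 0, -0.11, 0]]
  ]
}}

```text
time_s: 3.28
position: [0.3748, -0.0425, 0.1981]
ee_rot: [-180.0, 14.0, 173.4]
force: [0.5, -0.7, -0.9]
gripper_width: 0.0854
```

>>> {"op": "apply_moves", "data": {
  "deltas": [
    [[-0.057, 0.017, 0.028, 0, -0.25, 0], [-0.056, 0.017, 0.029, 0, -0.25, 0], [-0.056, 0.017, 0.03, 0, -0.25, 0], [-0.055, 0.017, 0.031, 0, -0.25, 0], [-0.055, 0.017, 0.032, 0, -0.25, 0], [-0.054, 0.017, 0.033, 0, -0.25, 0]]
  ]
}}

```text
time_s: 3.78
position: [0.4025, -0.0371, 0.1905]
ee_rot: [179.9, 19.7, 173.4]
force: [-5.8, -0.0, 4.5]
gripper_width: 0.0854
```

Run:
```python
from plan import *
where()
snap('top','t2');crop('t2',240,200,400,340,5);
```

```text
t 3.7833 tip stand [-0.1814 -0.1143] 0.03987120540612768 tilt 19.65730550203003 rot [179.9451  19.6572 173.3728] q [ -12.203    21.1274  130.4862   12.3807    9.0267 -107.485 ] F [-5.785  -0.0168  4.4755]
```

View pics/t2_c240_200.png

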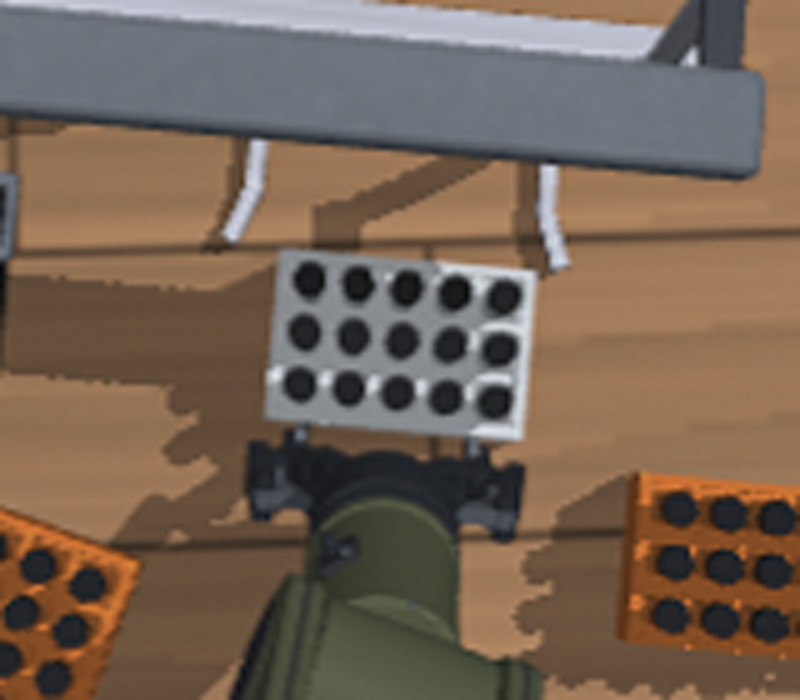

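```bash
cat >> plan.py <<'E'
def rack(corn,x0,y0,k,z=.062):
    q=np.array([W2S(atz('top',x0+c[0]/k-.4,y0+c[1]/k-.4,z)) for c in corn])
    a=q[0]-q[1]; b=q[3]-q[2]; d=a/np.linalg.norm(a)+b/np.linalg.norm(b)
    print('rack stand',q.mean(0),'yaw rel',np.degrees(np.arctan2(-d[0],d[1])), 'sizes',[round(float(np.linalg.norm(q[i]-q[(i+1)%4])),4) for i in range(4)])
E
python3 - <<'E'
from plan import *
rack([(280,248),(536,270),(523,441),(266,418)],240,200,5)
# rails
for c in [(247,190),(233,240),(553,210),(563,265),(258,145),(545,170)]: print(c,W2S(atz('top',240+c[0]/5-.4,200+c[1]/5-.4,.02)))
c=[(310,280),(505,298),(495,402),(300,384)]
q=np.array([W2S(atz('top',240+c[0]/5-.4,200+c[1]/5-.4,.105)) for c in c]);print(q,q.mean(0))
a=tcp((-.1814,-.1143,.0399),19.66);b=tcp((-.145,-.1095,.040),19.66)
print(rows(*a,*b,5))
E
```

```text
rack stand [-0.1261 -0.1146] yaw rel -0.03700478318028704 sizes [0.1399, 0.0931, 0.1396, 0.0926]
(247, 190) [-0.0452 -0.0218]
(233, 240) [-0.0739 -0.0165]
(553, 210) [-0.0414 -0.194 ]
(563, 265) [-0.0718 -0.202 ]
(258, 145) [-0.0193 -0.0256]
(545, 170) [-0.0192 -0.1877]
[[-0.0991 -0.0629]
 [-0.0996 -0.1662]
 [-0.1547 -0.1654]
 [-0.1541 -0.0625]] [-0.1269 -0.1142]
[[-0.086  0.012  0.03   0.     0.     0.   ]
 [-0.086  0.012  0.03   0.     0.     0.   ]
 [-0.086  0.012  0.03   0.     0.     0.   ]
 [-0.086  0.012  0.03   0.     0.     0.   ]
 [-0.086  0.012  0.03   0.     0.     0.   ]]
```

>>> {"op": "apply_moves", "data": {
  "deltas": [
    [[-0.075, 0.011, 0.026, 0, 0, 0], [-0.075, 0.011, 0.026, 0, 0, 0], [-0.075, 0.011, 0.026, 0, 0, 0], [-0.075, 0.011, 0.026, 0, 0, 0], [-0.075, 0.011, 0.026, 0, 0, 0], [-0.075, 0.011, 0.026, 0, 0, 0]]
  ]
}}

```text
time_s: 4.33
position: [0.4432, -0.0367, 0.1918]
ee_rot: [180.0, 19.9, 173.4]
force: [-3.1, 0.0, -1.1]
gripper_width: 0.0857
```

Run:
```python
from plan import *
where()
snap('top','t3');crop('t3',240,190,400,330,5);
```

```text
t 4.3333 tip stand [-0.1404 -0.1094] 0.041308515695755776 tilt 19.869016113044975 rot [179.9976  19.869  173.3916] q [ -10.8232   22.5515  125.5795    6.8367   12.1334 -100.6502] F [-3.0876  0.0371 -1.0553]
```

View pics/t3_c240_190.png

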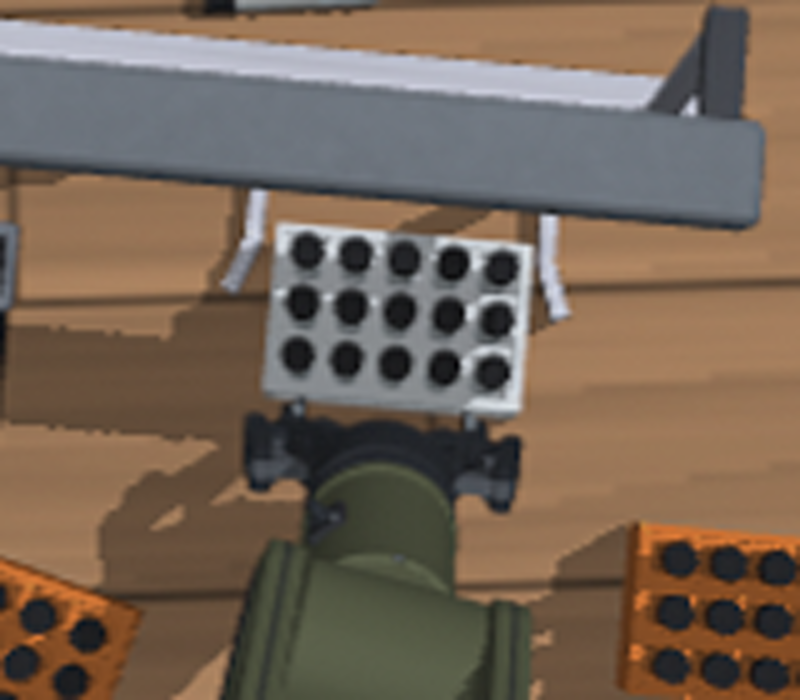

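Run:
```python
from plan import *
a=tcp((-.1404,-.1094,.0413),19.87);b=tcp((-.088,-.109,.040),22)
print(rows(*a,*b,8))
```

```text
[[-0.067  0.001  0.03   0.    -0.067 -0.   ]
 [-0.067  0.001  0.03   0.    -0.067 -0.   ]
 [-0.067  0.001  0.031  0.    -0.067 -0.   ]
 [-0.067  0.001  0.031  0.    -0.067 -0.   ]
 [-0.066  0.001  0.031  0.    -0.067 -0.   ]
 [-0.066  0.001  0.031  0.    -0.067 -0.   ]
 [-0.066  0.001  0.032  0.    -0.067 -0.   ]
 [-0.066  0.001  0.032  0.    -0.067 -0.   ]]
```

>>> {"op": "apply_moves", "data": {
  "deltas": [
    [[-0.067, 0, 0.03, 0, -0.067, 0], [-0.067, 0, 0.03, 0, -0.067, 0], [-0.067, 0, 0.031, 0, -0.067, 0], [-0.067, 0, 0.031, 0, -0.067, 0], [-0.066, 0, 0.031, 0, -0.067, 0], [-0.066, 0, 0.031, 0, -0.067, 0]]
  ]
}}

```text
time_s: 4.88
position: [0.4766, -0.0405, 0.1894]
ee_rot: [180.0, 21.4, 173.4]
force: [-6.8, 0.5, 5.7]
gripper_width: 0.0851
```

Run:
```python
from plan import *
where()
snap('top','t4');crop('t4',240,190,400,330,5);snap('scene','s4');crop('s4',230,180,470,370,3)
```

```text
t 4.8833 tip stand [-0.1028 -0.1093] 0.04046996352186927 tilt 21.40627818831911 rot [179.9819  21.4063 173.3935] q [ -10.5247   24.28    122.3273    6.9094   12.1185 -100.4056] F [-6.8443  0.5328  5.7019]
```

View pics/t4_c240_190.png

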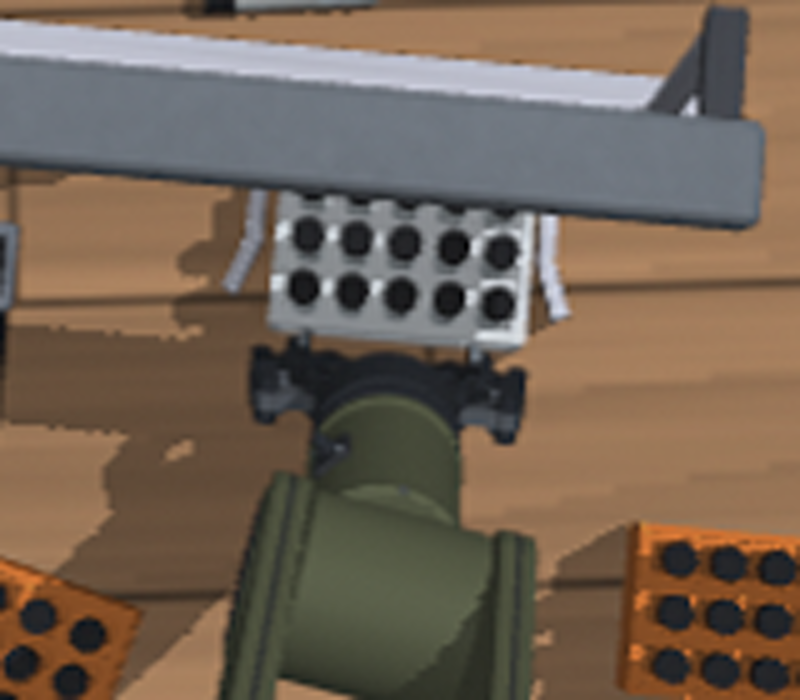

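View pics/s4_c230_180.png

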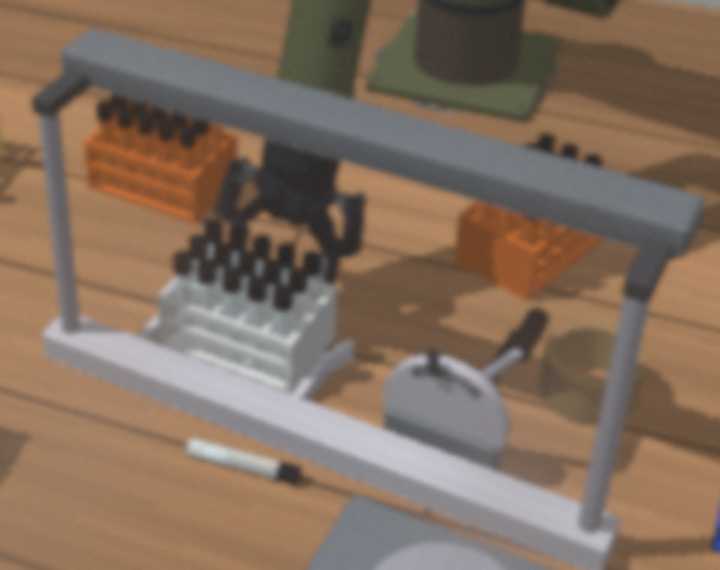

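The rack is inside the rails, with about 25 mm still to go. I'll continue slowly and watch the force.

>>> {"op": "apply_moves", "data": {
  "deltas": [
    [[-0.06, 0, 0.028, 0, -0.067, 0], [-0.06, 0, 0.028, 0, -0.067, 0], [-0.04, 0, 0.018, 0, 0, 0], [-0.025, 0, 0.011, 0, 0, 0], [-0.025, 0, 0.011, 0, 0, 0], [0, 0, 0, 0, 0, 0]]
  ]
}}

```text
time_s: 5.48
position: [0.496, -0.0429, 0.1886]
ee_rot: [-180.0, 22.0, 173.4]
force: [-2.8, -0.2, 0.9]
gripper_width: 0.0853
```

```bash
python3 -c "
from plan import *
where()"
```

```text
t 5.4833 tip stand [-0.0816 -0.1095] 0.04026000324424714 tilt 22.042955325149926 rot [-179.9999   22.043   173.3946] q [-10.3719  25.2216 120.2699   6.4956  12.5868 -99.8326] F [-2.7538 -0.2464  0.8758]
```

>>> {"op": "apply_moves", "data": {
  "deltas": [
    [[-0.02, 0, 0.009, 0, 0, 0], [-0.02, 0, 0.009, 0, 0, 0], [-0.02, 0, 0.009, 0, 0, 0]]
  ]
}}

```text
time_s: 5.73
position: [0.5002, -0.0434, 0.1883]
ee_rot: [180.0, 22.0, 173.4]
force: [-6.4, 0.6, 6.0]
gripper_width: 0.0856
```

>>> {"op": "apply_moves", "data": {
  "deltas": [
    [[-0.015, 0, 0.007, 0, 0, 0], [-0.015, 0, 0.007, 0, 0, 0], [0, 0, 0, 0, 0, 0]]
  ]
}}

```text
time_s: 5.98
position: [0.5025, -0.0436, 0.1881]
ee_rot: [180.0, 21.9, 173.4]
force: [-7.2, 0.7, 4.8]
gripper_width: 0.085
```

```bash
python3 -c "
from plan import *
where()"
```

```text
t 5.9833 tip stand [-0.0755 -0.1095] 0.039655632657021295 tilt 21.903685687398653 rot [179.9861  21.9037 173.39  ] q [-10.3106  25.5537 119.4234   6.0984  13.2337 -99.3718] F [-7.181   0.6579  4.7726]
```

>>> {"op": "apply_moves", "data": {
  "deltas": [
    [[-0.015, 0, 0.006, 0, 0, 0], [-0.015, 0, 0.006, 0, 0, 0], [0, 0, 0, 0, 0, 0]]
  ]
}}

```text
time_s: 6.23
position: [0.5032, -0.0436, 0.1876]
ee_rot: [180.0, 21.7, 173.4]
force: [-10.6, -1.1, 7.5]
gripper_width: 0.0854
```

Run:
```python
from plan import *
where()
snap('top','t5');crop('t5',240,190,400,330,5);snap('scene','s5');crop('s5',240,235,370,335,6)
```

```text
t 6.2333 tip stand [-0.0754 -0.1093] 0.038906699381301674 tilt 21.661906841603017 rot [179.9634  21.6619 173.3892] q [-10.2935  25.6399 119.2488   5.9593  13.5629 -99.2176] F [-10.5502  -1.1268   7.5494]
```

View pics/t5_c240_190.png

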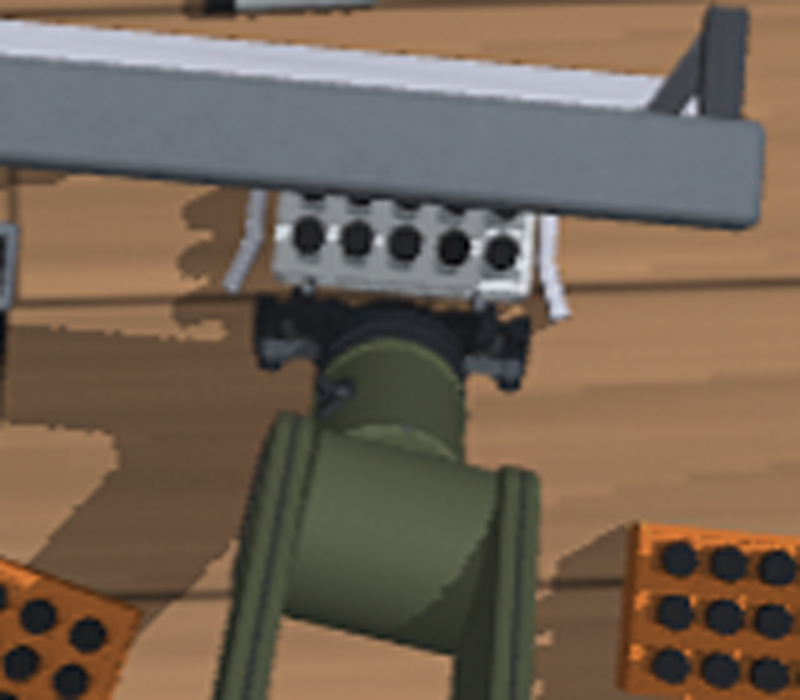

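View pics/s5_c240_235.png

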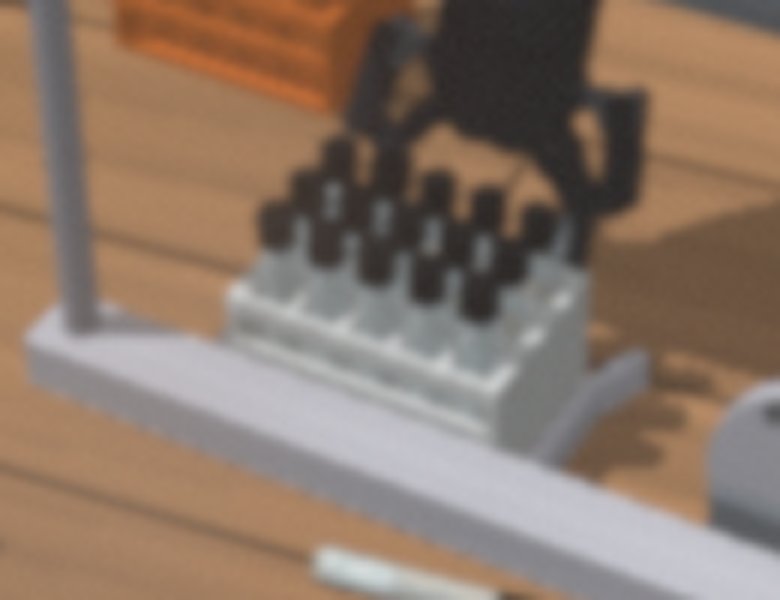

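The arm has stalled and the force is rising, so the rack is at the beam. One slightly firmer press will square it up before I back off.

>>> {"op": "apply_moves", "data": {
  "deltas": [
    [[-0.025, 0, 0.01, 0, 0, 0], [-0.025, 0, 0.01, 0, 0, 0], [0, 0, 0, 0, 0, 0], [0, 0, 0, 0, 0, 0]]
  ]
}}

```text
time_s: 6.67
position: [0.5044, -0.0435, 0.1867]
ee_rot: [179.9, 21.3, 173.4]
force: [-19.0, 0.3, 11.7]
gripper_width: 0.0856
```

```bash
python3 -c "
from plan import *
where()"
```

```text
t 6.6667 tip stand [-0.0753 -0.109 ] 0.037548176153546886 tilt 21.250894405704223 rot [179.93    21.2508 173.3986] q [-10.2632  25.7957 118.9625   5.7396  14.1026 -98.9812] F [-19.0414   0.2806  11.6543]
```

>>> {"op": "apply_moves", "data": {
  "deltas": [
    [[0.06, 0, -0.024, 0, 0, 0], [0.1, 0, -0.04, 0, 0, 0], [0.15, 0, -0.06, 0, 0, 0], [0.2, 0, -0.08, 0, 0, 0], [0.1, 0, -0.04, 0, 0, 0], [0, 0, 0, 0, 0, 0]]
  ]
}}

```text
time_s: 7.17
position: [0.4567, -0.0383, 0.188]
ee_rot: [180.0, 22.0, 173.4]
force: [-0.2, 0.5, -0.7]
gripper_width: 0.0851
```

Run:
```python
from plan import *
where()
snap('top','t6');crop('t6',240,190,400,330,5);snap('scene','s6');crop('s6',240,235,370,335,6)
```

```text
t 7.1667 tip stand [-0.1214 -0.1095] 0.039582783738943667 tilt 21.970252145287652 rot [179.9892  21.9702 173.371 ] q [ -10.7522   23.6707  125.1277    9.5354    9.4113 -103.2341] F [-0.2255  0.4948 -0.7402]
```

View pics/t6_c240_190.png

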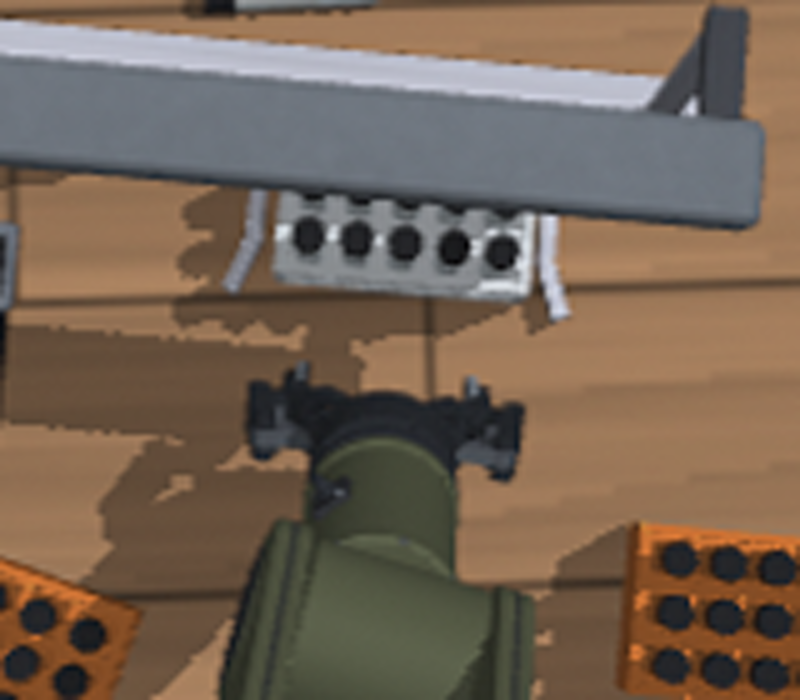

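View pics/s6_c240_235.png

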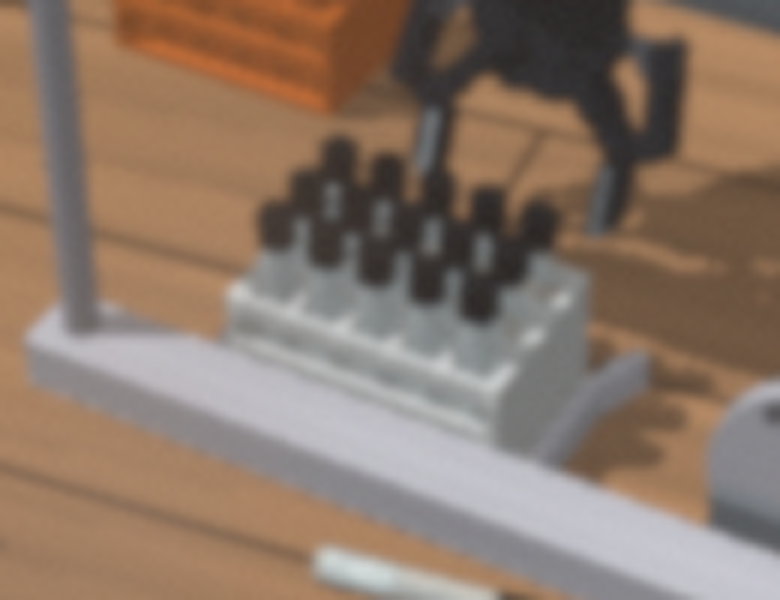

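Run:
```python
from plan import *
for c in [(274,280),(528,299)]: print(W2S(atz('top',240+c[0]/5-.4,190+c[1]/5-.4,.062)))
for c in [(309,238),(501,253)]: print('cap',W2S(atz('top',240+c[0]/5-.4,190+c[1]/5-.4,.105)))
# grip: free end in top crop t0 (190,200)x7: corners (172,212),(213,217)
P=cloud('top','t0')
for c in [(172,212),(213,217),(175,150),(219,150)]:
    u,v=190+c[0]/7-.4,200+c[1]/7-.4
    for z in (.1316,.1416): print(c,z,W2S(atz('top',u,v,z)))
for u in range(213,223): print(u,P[224:232,u,2])
```

```text
[-0.0703 -0.0402]
[-0.0685 -0.179 ]
cap [-0.0505 -0.058 ]
cap [-0.0495 -0.16  ]
(172, 212) 0.1316 [-0.0543  0.1691]
(172, 212) 0.1416 [-0.0554  0.1672]
(213, 217) 0.1316 [-0.0548  0.1537]
(213, 217) 0.1416 [-0.056  0.152]
(175, 150) 0.1316 [-0.0311  0.1705]
(175, 150) 0.1416 [-0.0324  0.1686]
(219, 150) 0.1316 [-0.0297  0.1541]
(219, 150) 0.1416 [-0.031   0.1524]
213 [-0.0045  0.0009 -0.0018  0.0063 -0.0031 -0.0043 -0.0012  0.001 ]
214 [ 0.1365  0.1415  0.1389  0.1395  0.1368  0.1406  0.0072 -0.0019]
215 [ 0.1431  0.1395  0.1428  0.1457  0.1416  0.1417  0.1361 -0.0006]
216 [0.1425 0.1431 0.1398 0.1418 0.1433 0.1448 0.1416 0.0053]
217 [ 0.1431  0.1435  0.1449  0.1471  0.1444  0.1391  0.1457 -0.0021]
218 [ 0.1447  0.141   0.1479  0.1433  0.145   0.1455  0.1421 -0.0061]
219 [ 0.1407  0.1448  0.1423  0.1386  0.1425  0.1464  0.1427 -0.0039]
220 [ 0.1405  0.1429  0.1365  0.1342  0.1415  0.1389  0.136  -0.0033]
221 [ 0.1348  0.1393  0.1356  0.1396  0.1353  0.1358  0.0006 -0.0033]
222 [ 0.0038 -0.0018  0.0054  0.0013 -0.0026  0.0062 -0.0044 -0.0037]
```

The rack sits squarely: its rear edge is at stand x = −0.069, against −0.068 expected, and it is standing. Before reaching for the lever I'll fit the arm kinematics, so the wrist stays away from its joint limits.

```bash
cat > kin.py <<'E'
from plan import *
from scipy.optimize import least_squares
D=[([68.8974,17.617,86.377,0,76.114,-4.2116],(.16697,.54988,.40388),(-179.89,-.008,163.109)),
([-13.2093,10.8005,114.311,-.1865,55.0332,-96.1425],(.3976,-.0505,.3005),(-179.8638,-.1604,173.0401)),
([-11.7057,22.9562,122.4631,.0061,34.9265,-95.112],(.3978,-.0393,.1847),(179.9658,-.3441,173.4014)),
([-13.8999,17.5911,130.8354,4.6403,19.4961,-101.4846],(.3629,-.0408,.2031),(179.9898,12.2332,173.3729)),
([-12.203,21.1274,130.4862,12.3807,9.0267,-107.485],(.4025,-.0371,.1905),(179.9451,19.6572,173.3728)),
([-10.8232,22.5515,125.5795,6.8367,12.1334,-100.6502],(.4432,-.0367,.1918),(179.9976,19.869,173.3916)),
([-10.5247,24.28,122.3273,6.9094,12.1185,-100.4056],(.4766,-.0405,.1894),(179.9819,21.4063,173.3935)),
([-10.7522,23.6707,125.1277,9.5354,9.4113,-103.2341],(.4567,-.0383,.188),(179.9892,21.9702,173.371))]
def fk(k,q):
    L1,L2,e,a1,h,d,o=k; a=np.radians(q)
    E=lambda ax,v: Ro.from_euler(ax,v)
    R=E('z',a[0]); p=np.array([0,0,h])+R.apply([a1,o,0])
    R=R*E('y',a[1]); p=p+R.apply([0,0,L1]); R=R*E('y',a[2]); p=p+R.apply([e,0,L2])
    R=R*E('z',a[3])*E('y',a[4])*E('z',a[5]); p=p+R.apply([0,0,d]); return p,R
def res(k): return np.concatenate([(fk(k,q)[0]-np.array(p))*1000 for q,p,_ in D]+[[(k[3])*5]])
K=least_squares(res,[.5,.45,-.02,0.0,.1,.1,.04]).x
R0=fk(K,D[0][0])[1].inv()*Ro.from_euler('xyz',D[0][2],degrees=True)
lo=np.array([-179.03,-60,8.19,-81.62,5.75,-153.77]);hi=np.array([179.03,130.46,133.38,261.62,156.47,153.77])
def ik(p,R,q0):
    f=lambda q:np.concatenate([(fk(K,q)[0]-p)*1000,((fk(K,q)[1]*R0).inv()*R).as_rotvec(degrees=True)*3])
    r=least_squares(f,np.clip(q0,lo+.1,hi-.1),bounds=(lo,hi)); return r.x,np.abs(r.fun).max()
if __name__=='__main__':
    print(K,np.abs(res(K)).max(),R0.as_euler('xyz',degrees=True))
    for q,p,e in D: print(np.degrees(((fk(K,q)[1]*R0).inv()*Ro.from_euler('xyz',e,degrees=True)).magnitude()))
    for y,z in ((.1615,.1345),(.1285,.149),(.095,.1488)):
      for tilt in (35,45,55,65):
        for flip in (0,180):
          for j4 in(-60,90,200):
            p,R=tcp((-.043,y,z),tilt,.152); R=R*Ro.from_euler('z',flip,degrees=True)
            q,er=ik(p,R,[20,30,95,j4,30,0])
            if er<1: print(y,tilt,flip,q,er)
E
python3 kin.py
```

```text
[ 0.6466  0.4166  0.1092 -0.      0.1922  0.1978  0.0422] 0.05260098566273186 [ 0.0023  0.0001 90.    ]
3.180596482665563e-15
0.002281170321867842
0.002232576973801076
0.0023517821152631607
0.002246323099989382
0.002298848344628737
0.002291372533857414
0.002279274508771147
0.1615 35 0 [ 24.2409  23.3905 109.7474 -48.4041  23.1505 -17.93  ] 2.220446049250313e-13
0.1615 35 0 [ 24.2409  23.3905 109.7474 -48.4041  23.1505 -17.93  ] 5.551115123125783e-14
0.1615 55 0 [ 30.3068  29.6288 122.3382 237.8956  35.4983  60.9233] 8.972965958494803e-12
0.1615 55 180 [  30.3086   29.6291  122.3368  237.9061   35.5005 -119.0848] 1.1102230246251565e-13
0.1615 55 180 [  30.3086   29.6291  122.3368  237.9061   35.5005 -119.0848] 1.6685984997627974e-12
0.1615 65 0 [ 32.9567  36.3687 127.1273 226.3828  52.8634  76.8849] 8.326672684688674e-14
0.1615 65 180 [  32.9585   36.3687  127.1258  226.3913   52.8636 -103.1203] 5.551115123125783e-14
0.1615 65 180 [  32.9585   36.3687  127.1258  226.3913   52.8636 -103.1203] 3.840519777867197e-13
0.1285 35 0 [ 20.7748  20.9789 111.1183 -44.7144  22.0121 -24.4669] 5.96
[... 1092 characters left out ...]
75  18.6421  32.1088] 1.192708005548819e-13
0.095 45 180 [  19.6217   21.8546  120.3434  257.7597   18.6469 -147.9017] 1.5326297871302318e-13
0.095 55 0 [ 22.2602  26.4797 126.9563 225.7452  33.5026  66.9839] 1.3877787807814457e-13
0.095 55 180 [  22.2623   26.4799  126.9551  225.7568   33.5043 -113.025 ] 2.7755575615628914e-13
0.095 55 180 [  22.2623   26.4799  126.9551  225.7568   33.5043 -113.025 ] 1.6653345369377348e-13
0.095 65 0 [ 24.6606  34.1612 132.5836 215.5865  53.914   81.535 ] 1.6653345369377348e-13
0.095 65 180 [ 24.6628  34.1611 132.5822 215.5951  53.9136 -98.4699] 5.551115123125783e-14
0.095 65 180 [ 24.6628  34.1611 132.5822 215.5951  53.9136 -98.4699] 1.0078382646887519e-12
```

```bash
cat > sim.py <<'E'
from kin import *
def sim(p,R,q,rws,every=3):
    for i,r in enumerate(rws):
        p=p+R.apply(np.array(r[:3])*.08); R=R*Ro.from_rotvec(np.radians(np.array(r[3:])*4)); q1,e=ik(p,R,q)
        if i%every==every-1 or i==len(rws)-1: print(i,q1,'err',round(e,2),'maxstep',np.abs(q1-q).max())
        q=q1
    return p,R,q
E
python3 - <<'E'
from sim import *
p,R=state();q=np.array(arm.sense()['qpos']); p0,R0_,q0=p,R,q
for t,tilt,n in (((-.15,-.1095,.17),22,6),((-.13,.160,.16),38,12),((-.12,.160,.1345),38,3),((-.046,.160,.1345),38,6)):
    p1,R1=tcp(t,tilt,.152); r=rows(p,R,p1,R1,n); print(r[[0,n//2,-1]]); sim(p,R,q,r); p,R=p1,R1; q,e=ik(p,R,q)
for y,z in ((.1285,.150),(.095,.1488)):
    print(ik(*tcp((-.046,y,z),38,.152),q))
E
```

```text
[[-0.042  0.    -0.258 -0.001  0.008 -0.001]
 [-0.041  0.    -0.259 -0.001  0.008 -0.001]
 [-0.041  0.    -0.259 -0.001  0.008 -0.001]]
2 [-10.9091  15.4191 122.5102   4.6844  20.083  -98.3874] err 0.0 maxstep 3.6250653824929664
5 [-11.0823   7.9279 119.106    3.2518  31.0587 -96.9485] err 0.0 maxstep 3.6573541546049384
[[ 0.028  0.281  0.024 -0.    -0.333 -0.   ]
 [ 0.031  0.281  0.019 -0.    -0.333 -0.   ]
 [ 0.033  0.281  0.016 -0.    -0.333 -0.   ]]
2 [ -0.0289   8.7271 121.0113  -6.9224  24.572  -77.7879] err 0.0 maxstep 7.297716543051692
5 [ 11.2823  10.7112 121.5083 -25.5003  20.8822 -50.367 ] err 0.0 maxstep 9.904154827706115
8 [ 21.9992  13.6826 120.5414 -46.7323  21.558  -21.0189] err 0.0 maxstep 9.245470735951432
11 [ 31.5031  17.3298 118.1758 -61.4149  25.6237   0.574 ] err 0.0 maxstep 6.127222002110785
[[0.033 0.    0.109 0.    0.    0.   ]
 [0.033 0.    0.109 0.    0.    0.   ]
 [0.033 0.    0.109 0.    0.    0.   ]]
2 [ 30.6353  20.4733 119.0302 -69.5403  23.4269   8.7901] err 0.0 maxstep 2.8635021345925846
[[-0.121  0.     0.095  0.     0.     0.   ]
 [-0.121  0.     0.095  0.     0.     0.   ]
 [-0.121  0.     0.095  0.     0.     0.   ]]
2 [ 27.7316  21.9822 115.7252 -66.056   22.3263   2.6448] err 0.0 maxstep 2.102697219711066
5 [ 25.2008  23.5689 112.2337 -61.765   21.6054  -3.9691] err 0.0 maxstep 2.2498395832655405
(array([ 21.8077,  21.0336, 113.4924, -58.1341,  20.1716, -10.43  ]), np.float64(1.1102230246251565e-13))
(array([ 17.9335,  20.1292, 115.6649, -59.9393,  17.177 , -11.4247]), np.float64(1.1102230246251565e-13))
```

>>> {"op": "apply_moves", "data": {
  "deltas": [
    [[-0.041, 0, -0.259, 0, 0, 0], [-0.041, 0, -0.259, 0, 0, 0], [-0.041, 0, -0.259, 0, 0, 0], [-0.041, 0, -0.259, 0, 0, 0], [-0.041, 0, -0.259, 0, 0, 0], [-0.041, 0, -0.259, 0, 0, 0]]
  ],
  "fingers": -0.1
}}

```text
time_s: 7.77
position: [0.4313, -0.0356, 0.3125]
ee_rot: [-180.0, 22.2, 173.4]
force: [0.5, -0.8, -1.1]
gripper_width: 0.0464
```

>>> {"op": "apply_moves", "data": {
  "deltas": [
    [[0.028, 0.281, 0.024, 0, -0.333, 0], [0.028, 0.281, 0.023, 0, -0.333, 0], [0.029, 0.281, 0.022, 0, -0.333, 0], [0.029, 0.281, 0.021, 0, -0.333, 0], [0.03, 0.281, 0.02, 0, -0.333, 0], [0.03, 0.281, 0.02, 0, -0.333, 0], [0.031, 0.281, 0.019, 0, -0.333, 0], [0.031, 0.281, 0.019, 0, -0.333, 0], [0.032, 0.281, 0.018, 0, -0.333, 0], [0.032, 0.281, 0.017, 0, -0.333, 0]]
  ]
}}

```text
time_s: 8.6
position: [0.4438, 0.1917, 0.2856]
ee_rot: [179.8, 35.6, 173.3]
force: [-0.4, -1.1, -0.1]
gripper_width: 0.0469
```

>>> {"op": "apply_moves", "data": {
  "deltas": [
    [[0.033, 0.281, 0.016, 0, -0.333, 0], [0.033, 0.281, 0.016, 0, -0.333, 0], [0, 0, 0, 0, 0, 0]]
  ]
}}

```text
time_s: 8.85
position: [0.4469, 0.2395, 0.2802]
ee_rot: [179.7, 38.2, 173.5]
force: [-0.3, 0.5, -0.5]
gripper_width: 0.0469
```

Run:
```python
from plan import *
where(.152); print(arm.sense()['gripper_width'])
snap('top','t7');crop('t7',170,180,300,290,6);snap('scene','s7');crop('s7',230,180,470,370,3)
go((-.12,.160,.1345),38,3,.152)
```

```text
t 8.85 tip stand [-0.1288  0.1665] 0.16085510394309877 tilt 38.244006373113756 rot [179.6658  38.2428 173.5395] q [ 31.9059  17.4899 117.8903 -61.7905  25.5177   1.0714] F [-0.3246  0.4805 -0.4534]
0.04693067129967592
to [0.4555 0.2331 0.2543] 0.511696095824008
[[ 0.033 -0.008  0.11   0.01   0.006  0.006]
 [ 0.033 -0.008  0.11   0.01   0.006  0.006]
 [ 0.033 -0.008  0.11   0.01   0.006  0.006]]
```

View pics/t7_c170_180.png

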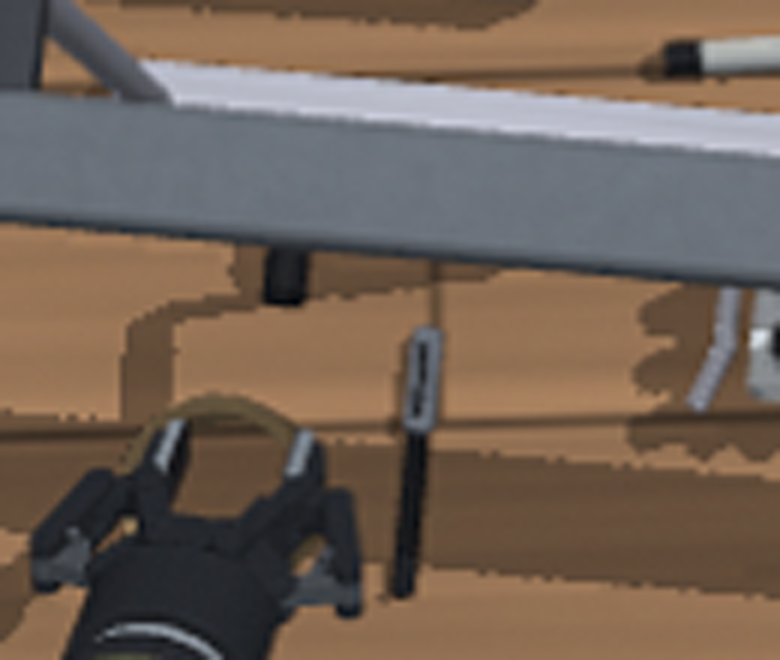

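View pics/s7_c230_180.png

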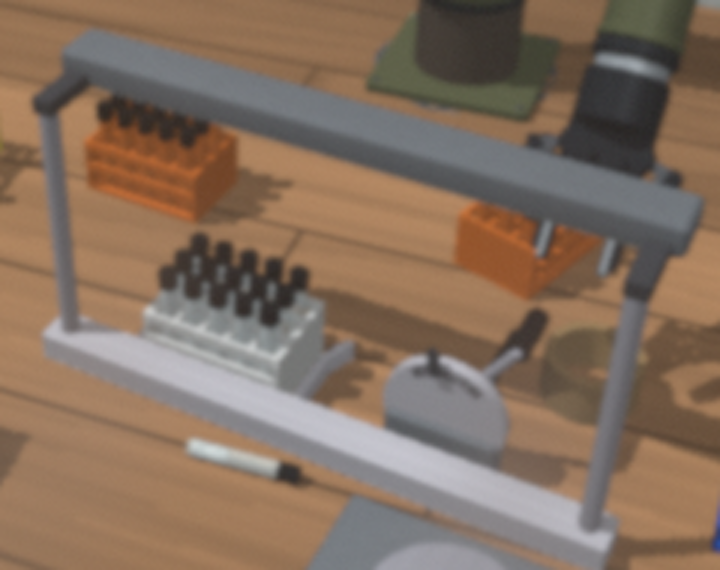

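Run:
```python
from plan import *
for c in [(178,428),(307,436)]:
    print(W2S(atz('top',170+c[0]/6-.4,180+c[1]/6-.4,.15)))
for c in [(264,300),(304,304)]: print(W2S(atz('top',170+c[0]/6-.4,180+c[1]/6-.4,.135)))
P=cloud('top','t7'); 
for c in [(176,435),(303,440)]: u,v=int(170+c[0]/6),int(180+c[1]/6); print(P[v-1:v+2,u-1:u+2].reshape(-1,3)[[0,4,8]],W2S(P[v,u]))
print(W2S(state()[0]))
```

```text
[-0.1136  0.1979]
[-0.1121  0.1427]
[-0.0541  0.17  ]
[-0.0543  0.1526]
[[0.5585 0.2611 0.1568]
 [0.555  0.2567 0.1665]
 [0.5527 0.2548 0.163 ]] [-0.1175  0.1949]
[[0.5644 0.2257 0.0459]
 [0.5511 0.2037 0.1658]
 [0.5486 0.2014 0.1646]] [-0.1153  0.1418]
[-0.2237  0.162 ]
```

>>> {"op": "apply_moves", "data": {
  "deltas": [
    [[0.033, -0.01, 0.11, 0.01, 0.006, 0.006], [0.033, -0.01, 0.11, 0.01, 0.006, 0.006], [0.033, -0.01, 0.11, 0.01, 0.006, 0.006], [0, 0, 0, 0, 0, 0]]
  ]
}}

```text
time_s: 9.28
position: [0.455, 0.2299, 0.2532]
ee_rot: [-179.9, 37.9, 173.2]
force: [1.1, 0.6, -0.6]
gripper_width: 0.0469
```

Run:
```python
from plan import *
where(.152); go((-.047,.160,.136),38,7,.152)
```

```text
t 9.2833 tip stand [-0.1205  0.1561] 0.13318839007755046 tilt 37.86852219635231 rot [-179.8625   37.8683  173.2323] q [ 30.3398  20.4889 119.2472 -69.6929  23.3861   8.9159] F [ 1.084   0.6083 -0.5982]
to [0.528  0.2247 0.2558] 0.5738609229690844
[[-0.106  0.006  0.077 -0.009 -0.005 -0.005]
 [-0.106  0.006  0.077 -0.009 -0.005 -0.005]
 [-0.106  0.006  0.077 -0.009 -0.005 -0.005]
 [-0.106  0.006  0.077 -0.009 -0.005 -0.005]
 [-0.106  0.006  0.077 -0.009 -0.005 -0.005]
 [-0.106  0.006  0.077 -0.009 -0.005 -0.005]
 [-0.106  0.006  0.077 -0.009 -0.005 -0.005]]
```

>>> {"op": "apply_moves", "data": {
  "deltas": [
    [[-0.106, 0.006, 0.077, -0.005, 0, -0.003], [-0.106, 0.006, 0.077, -0.005, 0, -0.003], [-0.106, 0.006, 0.077, -0.005, 0, -0.003], [-0.106, 0.006, 0.077, -0.005, 0, -0.003], [-0.106, 0.006, 0.077, -0.005, 0, -0.003], [-0.106, 0.006, 0.077, -0.005, 0, -0.003], [-0.106, 0.006, 0.077, -0.005, 0, -0.003], [0, 0, 0, 0, 0, 0], [0, 0, 0, 0, 0, 0]]
  ]
}}

```text
time_s: 10.03
position: [0.5282, 0.2251, 0.2572]
ee_rot: [179.9, 38.0, 173.3]
force: [-0.0, 0.1, 0.7]
gripper_width: 0.0469
```

Run:
```python
from plan import *
where(.152); 
snap('top','t8');crop('t8',170,180,300,290,6);snap('scene','s8');crop('s8',340,230,470,350,6)
```

```text
t 10.0333 tip stand [-0.0469  0.1604] 0.1374425687940677 tilt 38.00394978519586 rot [179.9346  38.0039 173.2632] q [ 25.3005  23.2566 112.0874 -60.785   21.9078  -4.8421] F [-0.025   0.1258  0.7013]
```

View pics/t8_c170_180.png

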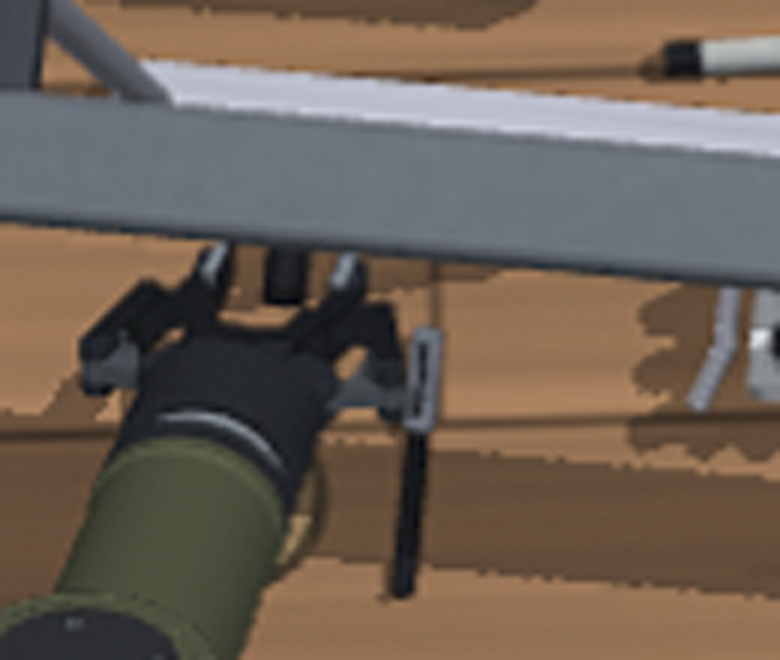

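View pics/s8_c340_230.png

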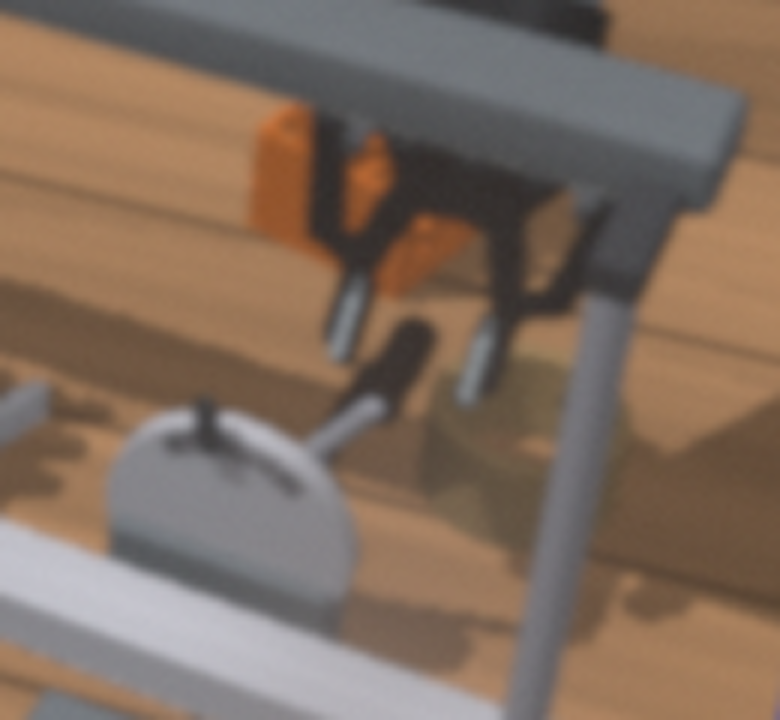

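Run:
```python
from sim import *
p,R=state();q=np.array(arm.sense()['qpos'])
for (y,z),n in (((.143,.143),4),((.126,.148),4),((.108,.150),4),((.098,.1495),4)):
    p1,R1=tcp((-.047,y,z),38,.153); r=rows(p,R,p1,R1,n); print(r[[0,-1]]); sim(p,R,q,r,9); p,R=p1,R1; q,e=ik(p,R,q)
```

```text
[[-0.014 -0.054 -0.016 -0.001 -0.004 -0.002]
 [-0.014 -0.054 -0.016 -0.001 -0.004 -0.002]]
3 [ 23.5116  22.0422 113.0224 -59.8327  20.9382  -7.3383] err 0.0 maxstep 0.6711319005977554
[[-0.01  -0.053 -0.012  0.     0.     0.   ]
 [-0.01  -0.053 -0.012  0.     0.     0.   ]]
3 [ 21.6205  21.0029 113.8732 -58.8944  19.8752  -9.761 ] err 0.0 maxstep 0.6444521645662302
[[-0.004 -0.056 -0.005  0.     0.     0.   ]
 [-0.004 -0.056 -0.005  0.     0.     0.   ]]
3 [ 19.5713  20.2339 114.9067 -58.8416  18.4983 -11.3513] err 0.0 maxstep 0.5212731172420035
[[ 0.001 -0.031  0.001  0.     0.     0.   ]
 [ 0.001 -0.031  0.001  0.     0.     0.   ]]
3 [ 18.3943  19.9803 115.5549 -59.4152  17.5857 -11.6285] err 0.0 maxstep 0.2946407710664829
```

>>> {"op": "apply_moves", "data": {
  "deltas": [
    [[0, 0, 0, 0, 0, 0], [0, 0, 0, 0, 0, 0], [0, 0, 0, 0, 0, 0]]
  ],
  "fingers": 0.36,
  "force": 20
}}

```text
time_s: 10.38
position: [0.5272, 0.2259, 0.2566]
ee_rot: [-180.0, 37.9, 173.4]
force: [0.1, -0.5, 0.0]
gripper_width: 0.027
```

Closed to 27 mm around the 20 mm rod, with no force. Now swinging it along the arc.

>>> {"op": "apply_moves", "data": {
  "deltas": [
    [[-0.014, -0.054, -0.016, 0, 0, 0], [-0.014, -0.054, -0.016, 0, 0, 0], [-0.014, -0.054, -0.016, 0, 0, 0], [-0.014, -0.054, -0.016, 0, 0, 0], [-0.01, -0.053, -0.012, 0, 0, 0], [-0.01, -0.053, -0.012, 0, 0, 0], [-0.01, -0.053, -0.012, 0, 0, 0], [-0.01, -0.053, -0.012, 0, 0, 0]]
  ]
}}

```text
time_s: 11.05
position: [0.5245, 0.1912, 0.2688]
ee_rot: [180.0, 38.0, 173.4]
force: [-0.3, 2.5, 2.1]
gripper_width: 0.027
```

>>> {"op": "apply_moves", "data": {
  "deltas": [
    [[-0.004, -0.056, -0.005, 0, 0, 0], [-0.004, -0.056, -0.005, 0, 0, 0], [-0.004, -0.056, -0.005, 0, 0, 0], [-0.004, -0.056, -0.005, 0, 0, 0], [0.001, -0.031, 0.001, 0, 0, 0], [0.001, -0.031, 0.001, 0, 0, 0], [0, 0, 0, 0, 0, 0], [0, 0, 0, 0, 0, 0]]
  ]
}}

```text
time_s: 11.72
position: [0.5213, 0.1683, 0.2697]
ee_rot: [-179.9, 37.9, 173.4]
force: [-0.2, 0.2, 0.3]
gripper_width: 0.0274
```

Run:
```python
from plan import *
where(.153); 
snap('scene','s9');crop('s9',345,250,435,335,8);snap('top','t9');crop('t9',170,180,300,290,6)
```

```text
t 11.7167 tip stand [-0.0469  0.103 ] 0.14894769951951725 tilt 37.87718419909549 rot [-179.9087   37.8771  173.3896] q [ 19.0034  20.1969 115.1493 -58.8321  18.1723 -11.7447] F [-0.1943  0.2497  0.3344]
```

View pics/s9_c345_250.png

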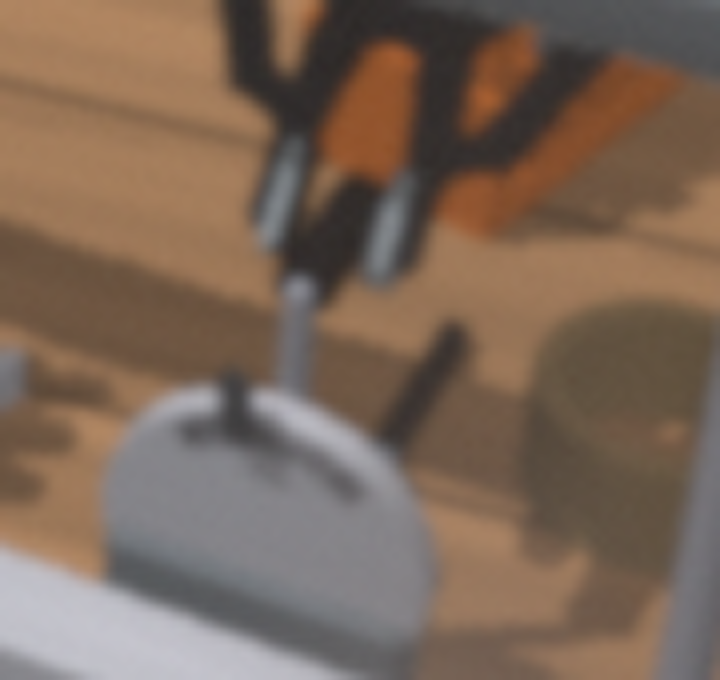

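View pics/t9_c170_180.png

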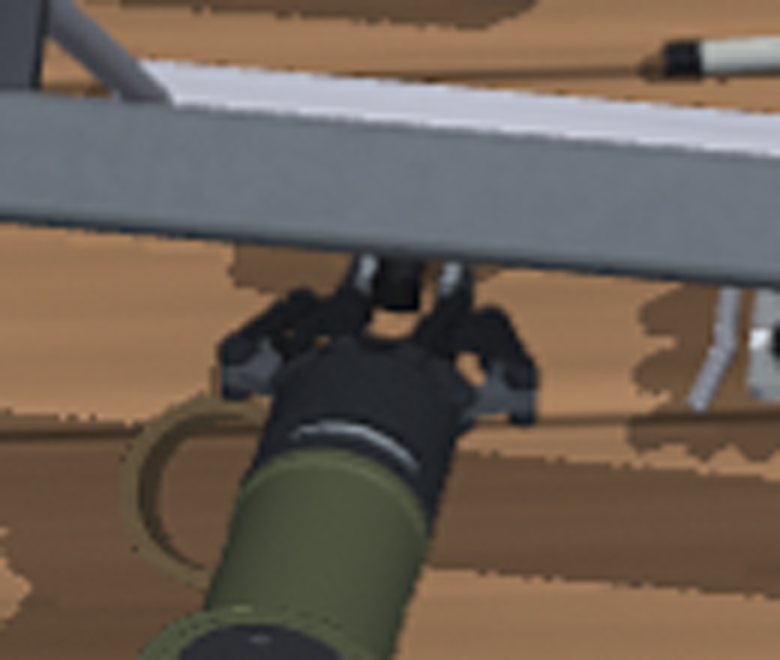

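```bash
cat > ov2.py <<'E'
from fit import *
import sys
def draw(tag,x0,y0,x1,y1,k,thetas,ptr,out,f=.6,xa=-.004,xp=.016,hy=.11):
    im=cv2.imread(f'pics/{tag}.png'); c=cv2.resize(im[y0:y1,x0:x1],None,fx=k,fy=k,interpolation=cv2.INTER_CUBIC); off=s[3:5]*f
    def L(pts,col):
        q=np.array([proj('scene',T(s,X))+off for X in pts]); cv2.polylines(c,[((q+.5-[x0,y0])*k).astype(np.int32)],False,col,1)
    ra=np.linspace
    for th,col in thetas: L([(xa,hy-r*np.sin(th-.65),.06+r*np.cos(th-.65)) for r in ra(.05,.10,8)],col); L([(xa-.0,hy-.09*np.sin(th-.65),.06+.09*np.cos(th-.65)),(xa-.054,hy-.09*np.sin(th-.65),.06+.09*np.cos(th-.65))],col)
    for th,col in ptr: L([(xp,hy-r*np.sin(th-.65),.06+r*np.cos(th-.65)) for r in ra(.03,.074,8)],col)
    L([(.013,hy+.055*np.sin(t),.06+.055*np.cos(t)) for t in ra(-2,2,60)],(0,255,0)); L([(.001,hy+.055*np.sin(t),.06+.055*np.cos(t)) for t in ra(-2,2,60)],(0,200,0))
    cv2.imwrite(f'pics/{out}.png',c)
if __name__=='__main__':
    draw('s9',345,250,435,335,8,[(.64,(0,0,255)),(.70,(255,0,0))],[(.78,(0,255,255)),(.84,(255,0,255))],'ov9')
    draw('s0',345,250,435,335,8,[(.0,(0,0,255)),(.06,(255,0,0))],[(.78,(0,255,255)),(.84,(255,0,255))],'ov0')
    a=np.hstack([cv2.imread('pics/ov9.png'),cv2.imread('pics/ov0.png')]); cv2.imwrite('pics/ov90.png',cv2.resize(a,(800,378)))
E
python3 ov2.py
```

```text
(no output)
```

View pics/ov9.png

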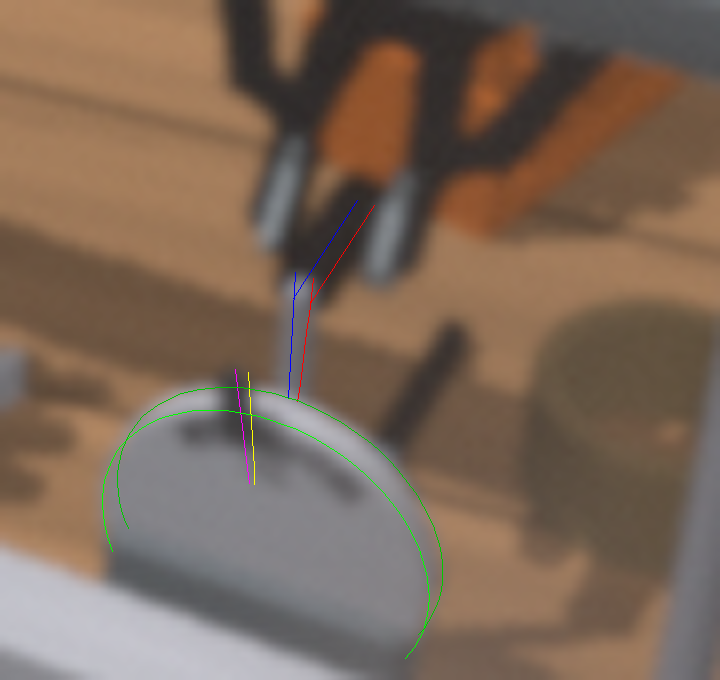

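View pics/ov0.png

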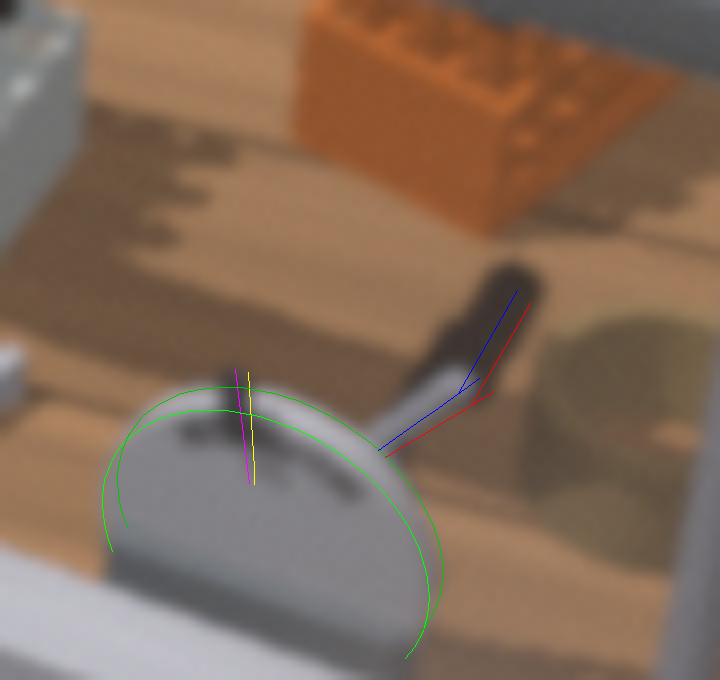

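Run:
```python
import cv2,numpy as np
g=np.mean([cv2.cvtColor(cv2.imread(f'pics/{t}.png'),cv2.COLOR_BGR2GRAY).astype(float) for t in ('s0','s5','s6','s7','s8','s9')],0)
print('cols',list(range(366,390)))
for v in range(293,308): print(v,g[v,366:390].astype(int))
g=cv2.imread('pics/s9.png').astype(float); g9=cv2.cvtColor(g.astype(np.uint8),cv2.COLOR_BGR2GRAY)
b=(g[...,0]-g[...,2])
print('blue-red s9',list(range(374,392)))
for v in range(280,304): print(v,b[v,374:392].astype(int), )
```

```text
cols [366, 367, 368, 369, 370, 371, 372, 373, 374, 375, 376, 377, 378, 379, 380, 381, 382, 383, 384, 385, 386, 387, 388, 389]
293 [91 91 91 91 92 91 91 91 92 92 91 91 92 93 93 94 93 91 90 90 91 91 92 93]
294 [89 90 90 91 90 91 91 90 90 90 91 91 92 93 94 95 93 92 92 91 91 91 91 90]
295 [88 88 89 89 89 89 87 86 86 88 90 92 92 93 95 94 93 92 92 91 92 92 91 91]
296 [91 90 90 90 90 87 82 77 77 82 88 90 92 93 95 95 93 92 92 92 92 92 92 92]
297 [103 101 100 104 105  98  83  71  70  76  86  94  97  97  97  95  94  92
  92  92  92  93  92  93]
298 [128 130 131 135 137 126 100  75  66  76 100 121 125 120 114 105  97  93
  91  92  91  91  92  92]
299 [154 161 164 167 167 151 117  82  67  83 122 154 162 156 147 133 117 104
  96  93  91  91  91  92]
300 [168 171 171 171 168 153 118  82  67  83 123 158 171 173 173 165 151 135
 121 107  96  92  90  91]
301 [162 156 150 145 142 128 102  75  64  75 103 132 149 161 176 181 177 168
 156 137 117 102  94  91]
302 [141 129 117 110 107 100  84  69  64  67  82 103 120 139 161 178 184 183
 177 165 148 129 112 100]
303 [127 111  95  90  92  90  83  70  63  65
[... 1745 characters left out ...]
95 [-33 -38 -42 -42 -37 -22  -7   0   1 -10 -28 -41 -42 -43 -44 -44 -43 -44]
296 [-20 -28 -36 -42 -35 -19  -5   3   1 -12 -29 -40 -44 -44 -44 -43 -45 -43]
297 [ -7 -14 -26 -31 -30 -16  -1   3   0 -13 -31 -41 -43 -43 -44 -44 -43 -44]
298 [ -2  -7 -11 -14 -14  -9   0   3   0 -13 -30 -42 -43 -43 -44 -43 -44 -44]
299 [  0   0   0   0  -1   0   3   4   1 -11 -28 -38 -41 -43 -43 -42 -43 -42]
300 [ -1   2   4   5   5   5   5   6   3  -4 -15 -26 -37 -41 -41 -41 -41 -40]
301 [  0   0   3   3   5   6   7   8   5   2  -2 -12 -21 -31 -38 -41 -41 -40]
302 [  0   0   1   2   3   4   7   7   6   7   4  -1  -8 -15 -25 -33 -37 -38]
303 [ -1  -1  -1   0   1   2   4   5   7   6   6   4   1  -2  -9 -17 -27 -30]
```

```bash
cat > disc.py <<'E'
from fit import *
from scipy.ndimage import map_coordinates
im=np.load('pics/s6.npz')['im'].astype(float)
chan=im[...,2]-im[...,0]  # blue-red: grey vs wood
def model(du,dv,xn,rad=.055,n=721):
    t=np.linspace(-2.2,2.2,n); o=[]
    for x in (xn,xn+.012): o.append(np.array([proj('scene',T(s,(x,.11+rad*np.sin(a),.06+rad*np.cos(a)))) for a in t]))
    return o
def edges():
    # radial profile from image centre of disc
    c=np.array([378.5,312.]); pts=[]
    for ang in np.radians(np.arange(-185,15,6)):
        d=np.array([np.cos(ang),np.sin(ang)]); rr=np.arange(6,34,.25); P=c+rr[:,None]*d
        v=map_coordinates(chan,[P[:,1],P[:,0]],order=1)
        k=np.where((v[:-1]>-22)&(v[1:]<=-22))[0]
        if len(k): pts.append(P[k[0]])
    return np.array(pts)
if __name__=='__main__':
    E=edges(); print(np.round(E,1).tolist())
    import cv2 as c
    def dist(pr):
        o=model(0,0,pr[2],n=241); hull=c.convexHull(np.vstack(o).astype(np.float32))
        return np.array([c.pointPolygonTest(hull,(float(e[0]-pr[0]),float(e[1]-pr[1])),True) for e in E])
    r=least_squares(dist,[-.2,1,0.001],x_scale=[1,1,.005],diff_step=1e-2,loss='soft_l1'); print(r.x); print(np.round(dist(r.x),2))
E
python3 disc.py
```

```text
[[357.8, 313.8], [357.8, 311.6], [357.9, 309.5], [358.5, 307.4], [359.8, 305.6], [360.8, 303.8], [361.8, 302.0], [363.5, 300.7], [365.2, 299.6], [366.9, 298.6], [368.5, 297.7], [370.4, 297.4], [372.0, 296.6], [373.6, 296.0], [375.6, 297.0], [377.3, 297.8], [378.7, 298.0], [380.2, 298.4], [381.5, 298.8], [382.8, 299.5], [384.1, 300.0], [385.3, 300.6], [386.5, 301.4], [387.7, 302.1], [389.3, 302.7], [405.6, 297.0], [396.7, 304.3], [395.0, 307.0], [394.9, 308.8], [395.9, 310.5], [396.5, 312.3], [397.1, 314.3], [398.0, 316.5]]Traceback (most recent call last):
  File "disc.py", line 24, in <module>
    r=least_squares(dist,[-.2,1,0.001],x_scale=[1,1,.005],diff_step=1e-2,loss='soft_l1'); print(r.x); print(np.round(dist(r.x),2))
    return func(*args, **kwargs)
    vector_fun = VectorFunction(
        fun_wrapped,
    ...<6 lines>...
        workers=workers
    )
    self.J, dct = approx_derivative(
                  ~~~~~~~~~~~~~~~~~^
        self.fun_wrapped, self.x, f0=self.f, **finite_diff_options
        ^^^^^^^^^^^^^^^^^^^^^^^^^^^^^^^^^^^^^^^^^^^^^^^^^^^^^^^^^^
    )
    ^
    J, _nf
[... 477 characters left out ...]
^^^^^^^^
    return np.atleast_1d(self.fun(x))
                         ~~~~~~~~^^^
    return self.f(x, *self.args, **self.kwargs)
           ~~~~~~^^^^^^^^^^^^^^^^^^^^^^^^^^^^^^
  File "disc.py", line 22, in dist
    o=model(0,0,pr[2],n=241); hull=c.convexHull(np.vstack(o).astype(np.float32))
  File "disc.py", line 7, in model
    for x in (xn,xn+.012): o.append(np.array([proj('scene',T(s,(x,.11+rad*np.sin(a),.06+rad*np.cos(a)))) for a in t]))
                                              ~~~~^^^^^^^^^^^^^^^^^^^^^^^^^^^^^^^^^^^^^^^^^^^^^^^^^^^^^^
  File "h.py", line 15, in proj
    p=arm.camera_params(n); K=np.array(p['camera_matrix'])
ValueError: time passes only in moves, steps and waits
```

```bash
python3 - <<'E'
s=open('h.py').read()
s=s.replace("def snap(","import functools\n@functools.lru_cache\ndef cp(n): return arm.camera_params(n)\ndef snap(",1)
a,b=s.split("def snap(",1); b=b.replace("arm.camera_params(n)","cp(n)"); open('h.py','w').write(a+"def snap("+b)
d=open('disc.py').read()
d=d.replace("E=edges();","E=edges(); E=np.array([e for e in E if not(371<e[0]<377 or e[0]>388 and e[1]<308)]);"); open('disc.py','w').write(d)
E
python3 disc.py
```

```text
[[357.8, 313.8], [357.8, 311.6], [357.9, 309.5], [358.5, 307.4], [359.8, 305.6], [360.8, 303.8], [361.8, 302.0], [363.5, 300.7], [365.2, 299.6], [366.9, 298.6], [368.5, 297.7], [370.4, 297.4], [377.3, 297.8], [378.7, 298.0], [380.2, 298.4], [381.5, 298.8], [382.8, 299.5], [384.1, 300.0], [385.3, 300.6], [386.5, 301.4], [387.7, 302.1], [394.9, 308.8], [395.9, 310.5], [396.5, 312.3], [397.1, 314.3], [398.0, 316.5]]
[-15.6994  23.9572  -0.1044]
[-0.06  0.01 -0.06 -0.05  0.26  0.07 -0.2   0.17  0.16  0.06 -0.32 -0.23
  0.08 -0.03 -0.07 -0.03  0.08  0.03  0.05  0.15  0.08 -0.24 -0.2   0.12
  0.25 -0.09]
```

```bash
cat > ang.py <<'E'
from disc import *
E=edges(); E=np.array([e for e in E if not(371<e[0]<377 or e[0]>388 and e[1]<308)])
def off(xn):
    hull=cv2.convexHull(np.vstack(model(0,0,xn,n=241)).astype(np.float32))
    f=lambda pr: np.array([cv2.pointPolygonTest(hull,(float(e[0]-pr[0]),float(e[1]-pr[1])),True) for e in E])
    r=least_squares(f,[-.2,1],diff_step=1e-2,loss='soft_l1'); return r.x,np.sqrt(np.mean(r.fun**2))
ca,sa=np.cos(s[2]),np.sin(s[2]); RR=np.array([[ca,sa],[-sa,ca]])
def polar(uv,o,x):
    cc,rr=ray('scene',uv[0]-o[0],uv[1]-o[1]); a=RR@(cc[:2]-s[:2]); b=RR@rr[:2]; t=(x-a[0])/b[0]; y=a[1]+t*b[1]-.11; z=cc[2]+t*rr[2]-.06
    return np.hypot(y,z),.65+np.arctan2(-y,z)
def report(ptr,lev):
    for xn in (-.004,0,.004):
        o,e=off(xn)
        for a in (.004,.006): print(xn,o,round(e,2),'a',a,'ptr',np.round([polar(p,o,xn+.020-a) for p in ptr],4).tolist(),'lev',np.round([polar(p,o,xn-a) for p in lev],4).tolist())
if __name__=='__main__':
    report([(373.7,296),(373.75,297),(374.05,300),(374.1,302)],[(381.7,288),(381.6,290),(381.5,293),(381.3,297)])
E
python3 ang.py
```

```text
-0.004 [-0.985   1.9268] 0.44 a 0.004 ptr [[0.0725, 0.8471], [0.0695, 0.8504], [0.0602, 0.8553], [0.0539, 0.8672]] lev [[0.0864, 0.6812], [0.0802, 0.6797], [0.0707, 0.6749], [0.0579, 0.6691]]
-0.004 [-0.985   1.9268] 0.44 a 0.006 ptr [[0.0709, 0.8616], [0.0678, 0.8655], [0.0585, 0.8731], [0.0522, 0.8875]] lev [[0.0847, 0.6893], [0.0784, 0.6884], [0.0689, 0.6847], [0.0561, 0.6809]]
0 [-0.3536  0.9917] 0.46 a 0.004 ptr [[0.0726, 0.847], [0.0695, 0.8503], [0.0603, 0.8553], [0.054, 0.8673]] lev [[0.0864, 0.6819], [0.0801, 0.6804], [0.0707, 0.6759], [0.0579, 0.6704]]
0 [-0.3536  0.9917] 0.46 a 0.006 ptr [[0.071, 0.8615], [0.0679, 0.8655], [0.0586, 0.8731], [0.0523, 0.8876]] lev [[0.0847, 0.69], [0.0784, 0.6892], [0.0689, 0.6858], [0.0561, 0.6824]]
0.004 [0.2819 0.0499] 0.47 a 0.004 ptr [[0.0727, 0.8469], [0.0696, 0.8502], [0.0604, 0.8554], [0.0541, 0.8674]] lev [[0.0864, 0.6825], [0.0801, 0.6812], [0.0707, 0.6769], [0.0579, 0.6718]]
0.004 [0.2819 0.0499] 0.47 a 0.006 ptr [[0.071, 0.8615], [0.0679, 0.8655], [0.0587, 0.8732], [0.0524, 0.8878]] lev [[0.0847, 0.6907], [0.0784, 0.69], [0.0689, 0.6868], [0.0561, 0.6838]]
```

Scene crop: the pointer tab's centre line runs from (373.7,296) to (374.1,302), and the lever arm's from (381.7,288) to (381.3,297). That puts the pointer at about 0.85 and the lever at about 0.68, so roughly 0.165 rad (about 14 mm at the grip) is left.

>>> {"op": "apply_moves", "data": {
  "deltas": [
    [[0.001, -0.04, 0.001, 0, 0, 0], [0.001, -0.04, 0.001, 0, 0, 0], [0.002, -0.04, 0.002, 0, 0, 0], [0.002, -0.04, 0.002, 0, 0, 0], [0, 0, 0, 0, 0, 0], [0, 0, 0, 0, 0, 0]]
  ]
}}

```text
time_s: 12.32
position: [0.5201, 0.1558, 0.2695]
ee_rot: [-180.0, 37.9, 173.4]
force: [0.2, -0.4, 0.3]
gripper_width: 0.0271
```

Run:
```python
from plan import *
where(.153)
snap('scene','s10');crop('s10',345,250,435,335,8)
g=cv2.imread('pics/s10.png').astype(float)
b=(g[...,0]-g[...,2]); print(list(range(368,390)))
for v in range(280,302): print(v,b[v,368:390].astype(int))
```

```text
t 12.3167 tip stand [-0.0465  0.0905] 0.14884505825437827 tilt 37.94210622979906 rot [-179.9648   37.9421  173.3739] q [ 17.4724  19.8614 115.9256 -59.5664  16.967  -12.1259] F [ 0.2335 -0.3808  0.3098]
[368, 369, 370, 371, 372, 373, 374, 375, 376, 377, 378, 379, 380, 381, 382, 383, 384, 385, 386, 387, 388, 389]
280 [-67 -68 -66 -62 -51 -38 -26 -19 -12  -6  -5  -6  -5  -5  -8  -9  -8  -2
   4   8   7   3]
281 [-68 -68 -68 -67 -63 -58 -47 -32 -17  -6  -5  -5  -6  -7 -10 -12 -15  -7
   2   7   7   1]
282 [-69 -69 -69 -69 -68 -63 -53 -33 -11  -3  -3  -4  -5  -9 -12 -21 -24 -13
   0   6   4  -6]
283 [-67 -70 -70 -69 -68 -63 -48 -21   0   3   2  -1  -5  -9 -18 -32 -35 -25
  -9  -1  -5 -22]
284 [-62 -66 -67 -69 -68 -63 -47 -14   3   7   6   2  -4 -16 -31 -45 -52 -44
 -33 -25 -27 -40]
285 [-54 -58 -62 -65 -66 -64 -49 -18   1   7   7   3  -5 -24 -44 -56 -61 -59
 -55 -51 -52 -55]
286 [-47 -49 -53 -56 -58 -61 -51 -27  -3   4   5   1 -13 -36 -54 -64 -66 -65
 -65 -64 -65 -64]
287 [-44 -44 -46 -47 -49 -51 -46 -29  -9   3   3  -5 -24 -48 -61 -67 -68 -68
 -67 -67 -67 -66]
288 [-43 -43 -43 -43 -45 -
[... 603 characters left out ...]
1 -41 -44 -45 -44
 -43 -44 -44 -43]
295 [-43 -43 -43 -43 -39 -34 -32 -30 -18  -3   3   0 -11 -29 -41 -44 -44 -44
 -43 -44 -43 -43]
296 [-43 -41 -40 -37 -29 -20 -18 -21 -14  -3   3   1 -10 -29 -41 -43 -44 -44
 -43 -44 -44 -44]
297 [-35 -31 -28 -23 -15  -7  -8  -9  -8  -2   2   1  -9 -26 -39 -42 -44 -44
 -44 -43 -44 -44]
298 [-17 -12 -10  -9  -4  -3  -2  -3  -1   1   4   4  -5 -19 -34 -41 -43 -43
 -43 -43 -44 -42]
299 [ -2   1   2   1   1   0   0   0   2   5   6   6   1  -9 -20 -30 -36 -39
 -42 -41 -42 -43]
300 [  5   6   5   5   4   1   0   1   4   6   6   5   5   0  -7 -12 -18 -28
 -35 -40 -41 -42]
301 [  6   4   5   5   3   0   0   0   3   4   5   6   6   6   4   0  -4 -12
 -21 -31 -37 -39]
```

View pics/s10_c345_250.png

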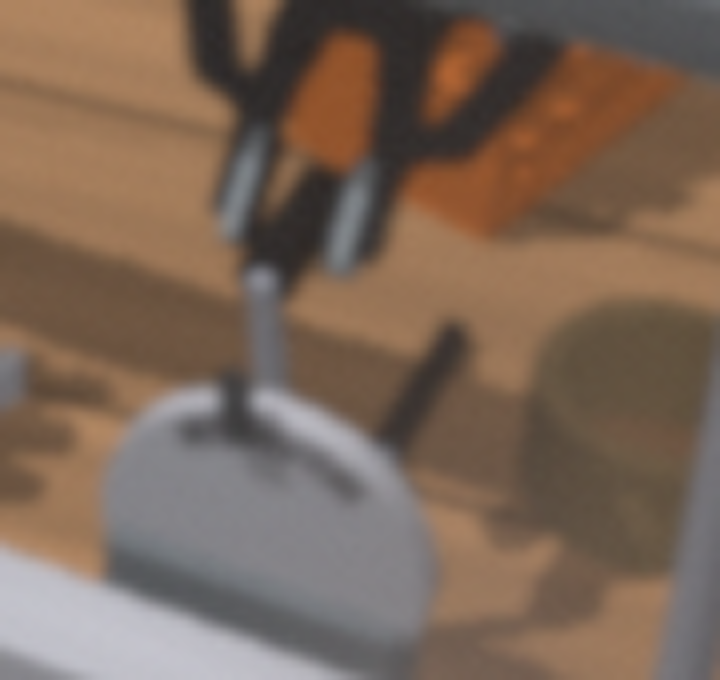

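Run:
```python
from ang import *
report([(373.7,296),(373.75,297),(374.05,300)],[(377.45,288),(377.65,290),(377.9,292),(378.1,294),(378.2,296)])
print([polar((u,v),off(0)[0],-.004) for u,v in ((381.65,288),(381.5,290),(381.4,294))])
```

```text
-0.004 [-0.985   1.9268] 0.44 a 0.004 ptr [[0.0725, 0.8471], [0.0695, 0.8504], [0.0602, 0.8553]] lev [[0.0831, 0.8127], [0.077, 0.8118], [0.0709, 0.8089], [0.0647, 0.8074], [0.0584, 0.8103]]
-0.004 [-0.985   1.9268] 0.44 a 0.006 ptr [[0.0709, 0.8616], [0.0678, 0.8655], [0.0585, 0.8731]] lev [[0.0815, 0.8241], [0.0754, 0.8242], [0.0692, 0.8223], [0.063, 0.8221], [0.0568, 0.8267]]
0 [-0.3536  0.9917] 0.46 a 0.004 ptr [[0.0726, 0.847], [0.0695, 0.8503], [0.0603, 0.8553]] lev [[0.0831, 0.8131], [0.077, 0.8124], [0.0709, 0.8096], [0.0647, 0.8083], [0.0585, 0.8114]]
0 [-0.3536  0.9917] 0.46 a 0.006 ptr [[0.071, 0.8615], [0.0679, 0.8655], [0.0586, 0.8731]] lev [[0.0815, 0.8247], [0.0753, 0.8248], [0.0692, 0.823], [0.063, 0.8231], [0.0568, 0.8279]]
0.004 [0.2819 0.0499] 0.47 a 0.004 ptr [[0.0727, 0.8469], [0.0696, 0.8502], [0.0604, 0.8554]] lev [[0.0831, 0.8136], [0.077, 0.813], [0.0709, 0.8103], [0.0647, 0.8092], [0.0585, 0.8124]]
0.004 [0.2819 0.0499] 0.47 a 0.006 ptr [[0.071, 0.8615], [0.0679, 0.8655], [0.0587, 0.8732]] lev [[0.0814, 0.8252], [0.0753, 0.8255], [0.0692, 0.8239], [0.063, 0.824], [0.0568, 0.8291]]
[(np.float64(0.08638334310742142), np.float64(0.6833398028649242)), (np.float64(0.08005248691300963), np.float64(0.6835968424069372)), (np.float64(0.06746319860140806), np.float64(0.6766328816798977))]
```

>>> {"op": "apply_moves", "data": {
  "deltas": [
    [[0.001, -0.02, 0.001, 0, 0, 0], [0.002, -0.02, 0.002, 0, 0, 0], [0, 0, 0, 0, 0, 0], [0, 0, 0, 0, 0, 0]]
  ]
}}

```text
time_s: 12.7
position: [0.5198, 0.1531, 0.2692]
ee_rot: [180.0, 38.0, 173.4]
force: [-0.4, 1.8, 0.2]
gripper_width: 0.0276
```

>>> {"op": "apply_moves", "data": {
  "deltas": [
    [[0, 0.02, 0, 0, 0, 0], [0, 0.02, 0, 0, 0, 0], [0, 0, 0, 0, 0, 0], [0, 0, 0, 0, 0, 0]]
  ],
  "fingers": -0.1
}}

```text
time_s: 13.03
position: [0.5201, 0.1564, 0.2692]
ee_rot: [-180.0, 38.0, 173.4]
force: [-0.4, -0.8, 0.4]
gripper_width: 0.0469
```

```bash
cat > lev.py <<'E'
from ang import *
def arm_line(tag,v0=287,v1=298,lo=366,hi=390):
    g=cv2.imread(f'pics/{tag}.png').astype(float); b=g[...,0]-g[...,2]; out=[]
    for v in range(v0,v1):
        r=b[v]; k=lo+int(np.argmax(r[lo:hi])); 
        i=k
        while r[i]>-20:i-=1
        j=k
        while r[j]>-20:j+=1
        L=i+(-20-r[i])/(r[i+1]-r[i]); R=j-1+(r[j-1]+20)/(r[j-1]-r[j]); out.append(((L+R)/2,v,R-L))
    return out
def tab(tag):
    g=cv2.cvtColor(cv2.imread(f'pics/{tag}.png'),cv2.COLOR_BGR2GRAY).astype(float); out=[]
    for v in range(297,301):
        r=g[v]; bg=np.linspace(r[370],r[378],9); w=np.clip(bg-r[370:379],0,None); out.append(((w*np.arange(370,379)).sum()/w.sum(),v))
    return out
def rep(tag,v1=296):
    o,_=off(0.); A=[a for a in arm_line(tag,287,v1) if 3<a[2]<6]
    la=[polar(a[:2],o,-.004)[1] for a in A]; ta=[polar(t,o,.016) for t in tab(tag)]
    print(tag,'lever',np.round(la,3),np.mean(la),'tab',np.round(ta,3).tolist())
if __name__=='__main__':
    import sys
    for t in sys.argv[1:]: rep(t)
E
python3 - <<'E'
from plan import *
where(.153); print(arm.sense()['gripper_width'])
snap('scene','s11');crop('s11',345,250,435,335,8)
E
python3 lev.py s9 s10 s11
```

```text
t 13.0333 tip stand [-0.0465  0.0912] 0.14854035420015316 tilt 37.95330910334509 rot [-179.9889   37.9533  173.4205] q [ 17.5272  19.9052 115.93   -59.727   16.9217 -11.9536] F [-0.3572 -0.7698  0.3886]
0.04690801605216654
s9 lever [0.661 0.669 0.68  0.684 0.68  0.677 0.676 0.676 0.676] 0.6753752588833554 tab [[0.07, 0.846], [0.066, 0.851], [0.063, 0.855], [0.06, 0.86]]
s10 lever [0.805 0.813 0.813 0.812 0.81  0.807 0.806 0.807 0.809] 0.8090766378119524 tab [[0.07, 0.851], [0.066, 0.85], [0.063, 0.854], [0.06, 0.859]]
s11 lever [0.835 0.842 0.841 0.835 0.832 0.836 0.837 0.835 0.841] 0.8370952280761055 tab [[0.069, 0.856], [0.066, 0.853], [0.063, 0.855], [0.06, 0.859]]
```

View pics/s11_c345_250.png

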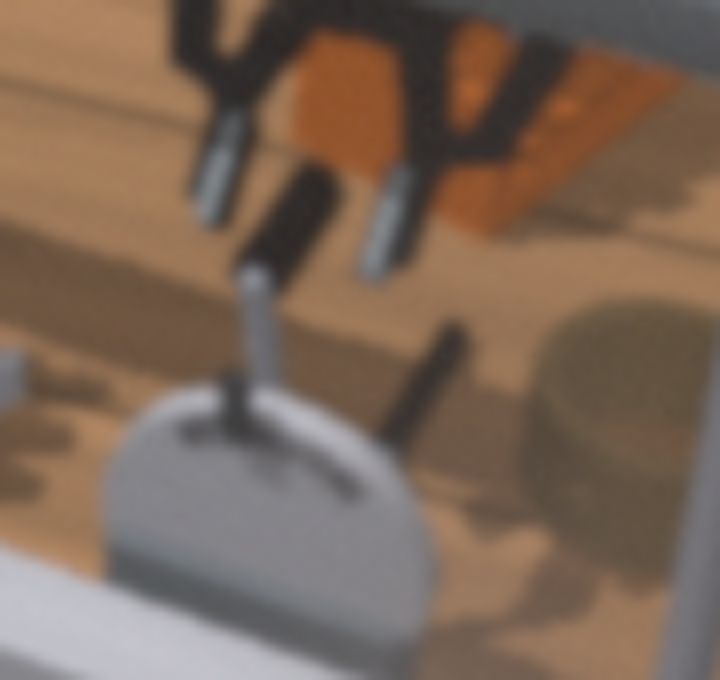

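The lever reads 0.837 against 0.852 for the pointer in the same image, and it is released. Backing away for a clear view.

>>> {"op": "apply_moves", "data": {
  "deltas": [
    [[0.06, 0, -0.044, 0, 0, 0], [0.106, 0, -0.077, 0, 0, 0], [0.106, 0, -0.077, 0, 0, 0], [0.106, 0, -0.077, 0, 0, 0], [0.106, 0, -0.077, 0, 0, 0], [0.106, 0, -0.077, 0, 0, 0], [0.106, 0, -0.077, 0, 0, 0], [0, 0, 0, 0, 0, 0], [0, 0, 0, 0, 0, 0]]
  ]
}}

```text
time_s: 13.83
position: [0.4512, 0.1642, 0.2669]
ee_rot: [-180.0, 37.9, 173.5]
force: [-0.1, 0.4, 1.2]
gripper_width: 0.0472
```

```bash
python3 - <<'E'
from plan import *
where(.153)
snap('scene','s12');snap('top','t12');crop('t12',170,170,400,340,3)
E
python3 lev.py s11 s12
python3 - <<'E'
from ov2 import draw
draw('s12',355,265,405,325,12,[(.80,(0,0,255)),(.85,(255,0,0))],[(.85,(255,0,255))],'ov12',f=.55)
from h import *
im=cv2.imread('pics/s12.png')[265:325,355:405]; cv2.imwrite('pics/s12z.png',cv2.resize(im,None,fx=10,fy=10,interpolation=cv2.INTER_CUBIC))
E
```

```text
t 13.8333 tip stand [-0.1159  0.0912] 0.1462299779957165 tilt 37.93978180498202 rot [-179.9808   37.9398  173.4747] q [ 21.8787  16.7775 122.9017 -71.475   17.9845   3.6933] F [-0.1244  0.4442  1.2331]
s11 lever [0.835 0.842 0.841 0.835 0.832 0.836 0.837 0.835 0.841] 0.8370952280761055 tab [[0.069, 0.856], [0.066, 0.853], [0.063, 0.855], [0.06, 0.859]]
s12 lever [0.834 0.841 0.841 0.835 0.834 0.834 0.837 0.835 0.841] 0.837072747986855 tab [[0.069, 0.855], [0.066, 0.853], [0.063, 0.857], [0.06, 0.859]]
```

View pics/s12z.png

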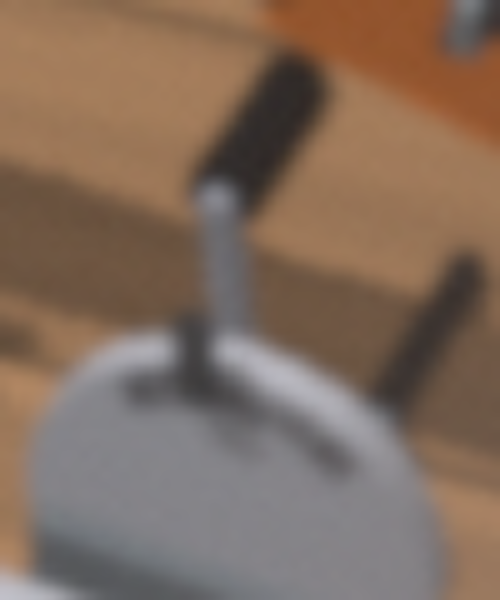

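View pics/ov12.png

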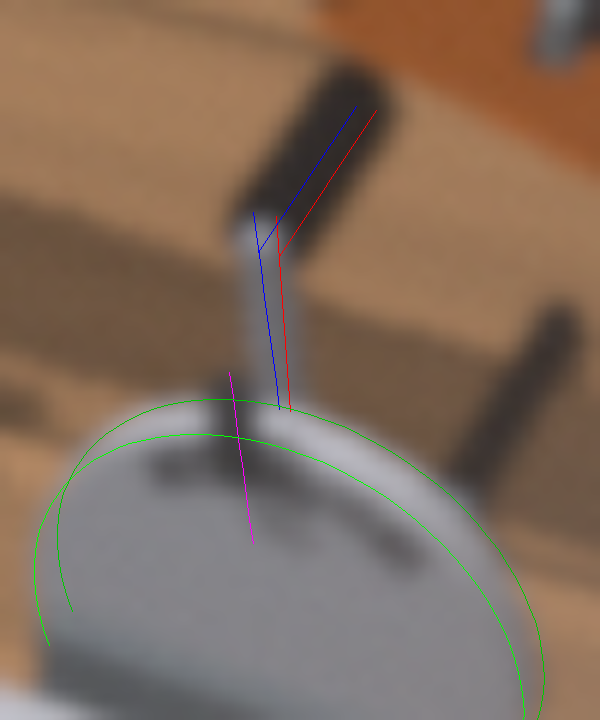

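View pics/t12_c170_170.png

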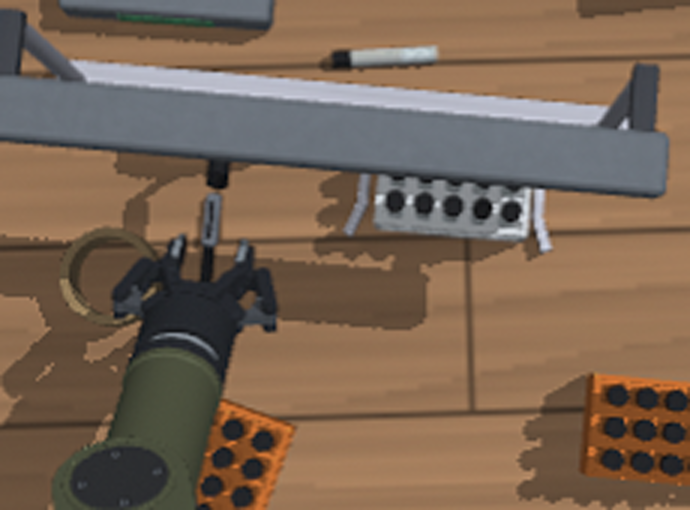

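Run:
```python
from plan import *
for c in [(375,230),(527,240)]: print(W2S(atz('top',170+c[0]/3-.33,170+c[1]/3-.33,.062)))
a=cv2.imread('pics/t0.png').astype(int);b=cv2.imread('pics/t12.png').astype(int); d=np.abs(a-b).max(2)>50
for n,(x0,y0,x1,y1) in dict(stapler=(140,200,167,270),tape_gun=(130,275,172,325),jar=(425,195,460,230),spare=(450,245,495,315),loose=(275,180,320,196),orangeR=(362,290,422,336),marker=(230,230,246,262)).items(): print(n,d[y0:y1,x0:x1].mean())
print(arm.sense()['force'],arm.sense()['time_s']); print(arm.hand_in())
```

```text
[-0.0722 -0.0411]
[-0.0692 -0.1794]
stapler 0.0
tape_gun 0.010476190476190476
jar 0.0
spare 0.0
loose 0.0
orangeR 0.0
marker 0.0703125
[-0.7641  0.5902  0.9434] 13.9333
the job is handed in; nothing more can be done
None
```

I slid the white rack into the bay and up against the back beam, then swung the dimmer lever to the pointer and let go. I handed the job in at 13.9 s with the gripper clear of everything; the hand-in gave no verdict.

- **Rack:** It stands upright between the rails and stopped firmly against the beam under a 19 N press. Its rear edge measured about 69 to 72 mm on the robot's side of the stand's origin, where 68 mm is expected. The two ends of that edge differ by 2–3 mm. I put this down to reading error, because the press would have squared the rack, but I did not settle it.
- **Lever:** In the last picture the lever reads about 0.837 rad and the pointer about 0.855 rad. That leaves roughly 0.02 rad, about my measuring error, so I did not nudge it again. The arm's own position readings put the lever at about 0.86 rad instead, so the two disagree by about 0.02 rad. The pointer's reading did not change after I moved the lever.
- **Other things:** Before and after pictures show no change at the stapler, jar, spare rack, loose tube and right-hand orange rack. The tape gun's patch changed by 1% and the marker's by 7%, which I take to be arm shadow and the fingers overlapping the view. I only compared the tape roll by eye, and it looked unmoved. I made no such comparison for the left-hand orange rack, which the arm partly hides in the last picture.

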